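# Fold the drying board flat and crib the slats on it

### The arm

A 6-joint arm with a two-finger parallel gripper is mounted at the origin on the work surface. World frame = base frame: x ahead of the robot, y to its left, z up, the work surface at z = 0. Lengths are in m, angles in degrees, forces in N, time in s.
With the tool pointing down it reaches from about 0.425 to 0.95 m from the base axis. Payload 14.7 kg.
Tool frame: the origin (TCP) lies between the finger pads; the fingertips stand env.tip_reach ahead of it and the grasp point (between the pads) lies 8 mm behind it (env.tip_reach is the distance from the TCP to the fingertips, in m); y points along the fingers, x is the direction in which the jaws open and shut, and the axes are right-handed (so a half turn about y gives the same grasp; the last joint's range is limited). The gripper opens to 85 mm and grips with 20 to 120 N. Pads are 22 mm wide; open, the fingers measure 114 mm over their backs; the gripper's body (76 mm by 85 mm) begins 54 mm behind the grasp point. The pads swing forward as they close: fully open they stand 13 mm farther back than shut.
Start: joints at [73.877, 27.513, 91.461, -0, 61.026, -2.67], TCP at [0.151, 0.632, 0.242] pointing down, gripper open.
Joint ranges: [-157.49, 157.49], [-46.99, 117.5], [13.45, 153.17], [-89.5, 269.5], [5.16, 153.95], [-167.48, 167.48]. Speed limits (degrees/s): [108.29, 108.29, 136.94, 172.46, 172.46, 172.46].

### API

Orientations are given as [roll, pitch, yaw] about the fixed x, y, z axes, in that order (R = Rz(yaw) Ry(pitch) Rx(roll)).
In Python, from workcell import env, optics gives the robot as it stands.
- The arm moves only by the shell command python3 -m creep 'ROWS' [FORCE]. ROWS is JSON, a list of rows, each a list of 3 entries, a list of its own where there are three numbers: the shift along the tool's x, y, z in mm, then the turn, a rotation vector about the tool's x, y, z in rad, then the opening, from 0 (shut) to 1 (fully open). A call has exactly 10 rows; each row shifts and turns the commanded pose from where the row before left it, along the tool's axes as they then stand; what a row does not reach is not made up. A row lasts 1/10 s, in which the tool goes at most 50 mm and 8.59 degrees, less where a joint would pass 70% of its speed; a pose out of reach is approached as far as the arm can. A call with a gripper value outside its range is refused whole. The fingers move at their own pace and stop on an object; FORCE is the grip in N (left out, the last holds). Time passes only in rows, so rows that do not move let the fingers close, or fill a call up. It gives the time, the measured TCP pose, the force and the opening at its end, in the units of the state.
- env.get_state(): the state, without advancing time (a new reading comes with each control period).
- optics.snapshot(name): name is "scene" or "top" or "wrist"; returns a dict with "frame" (400x640x3 uint8, red, green, blue), "camera_matrix" (3x3 intrinsics, pixels), "k1" (the pictures are not rectified: a ray, as slopes to the right and down, at radius r is drawn at 1 + k1 r^2 times it, then the intrinsics apply), "rvec" (rotation vector, rad) and "tvec" (3), from world to camera coordinates, as OpenCV has them; the wrist camera has in their place "hand_eye" (4x4, takes a point from camera to tool coordinates, whose origin is the TCP and whose axes are the tool frame's). Camera axes: x right, y down, z forward; pixel columns grow to the right and rows downward; lengths in m; the calibration is good to about 2 mm. A picture is of the moment at which its call begins: read the wrist's pose just before it. There is no depth.
- env.hand_in(): hands the job in, once; it reports no verdict.
The state is a dict: "time_s": time; "qpos": joint angles; "joint_vel": joint speeds; "joint_efforts": joint torques, N m; "eef_pos": TCP position; "tcp_rot": TCP orientation; "contact_force": force on the tool from outside, world axes, zero at the start; "wrist_torque": the same for the moment, N m; "width": finger opening in m.
Only numpy, scipy, OpenCV 4.12 (cv2) and the standard library are available. Lean on these libraries where they do the work, as an engineer would, in place of code of your own. Each camera call takes 0.05 s, during which the arm holds its last target.

### The job

The drying board is propped up on its ratchet: lift it by the orange knob up through the notches and past the top one so that the catch lets go, then let it down until it lies flat on its stand. Then stack all the washed wooden slats on it as an airy tower to dry: the first two on the two black stripes, the next two crosswise over them and so on, two to a layer, every layer centred on the board and spaced like the stripes (a lone last slat goes on one side of its layer), and leave the mug and the bowl alone.

Things in the scene. Friction and masses are not known exactly. Their poses are not given: they have to be found in the camera images.
- board (a joint): opening angle (rad) of the square wooden drying board, 200 x 200 x 14 mm, 0.75 kg, hinged along its edge away from the robot; 0 = flat on the front posts of the stand, grows as the near edge rises, end stop at 1.29. Rising takes about 5 N at the knob, with small clicks at the notches; a damper slows its fall. It starts in the first or second notch
- pawl (a joint): slide (m) of the ratchet's spring catch, with a red end cap at the far side of the stand: 0 to 0.009 = in (working), about 0.018 = thrown out. Only the board works it; it needs no touching
- stand: low green-and-grey stand of the board, fixed; origin on the table, under the board's centre. Its ratchet has three notches, at board angles 0.21, 0.52 and 0.84: the board cannot sink below the notch it is in. Lifted past the top one, at about 1.04, the catch is thrown out and stays out, so that the board can go down to 0, where the catch springs in again
- board_hinge (a point): middle of the board's hinge line, 90 mm above the table, fixed on the stand (does not tilt): x points level from the near to the far edge of the stand (away from the robot), y along the hinge line to the left, z up
- board_knob (a point): centre of the orange knob on the middle of the board's near edge, 250 mm from the hinge line and level with it when flat: a cylinder 24 mm across, 26 mm long along the hinge direction, 18 mm clear of the board's edge. Pinch its two end faces (26 mm apart) from above; the board can turn between the fingertips. Axes as the board's
- crib (a point): centre of the board's upper face, 120 mm from the hinge line; x towards the hinge, y to the left along it, z out of the face (up when flat). Two painted black stripes, 120 x 22 mm, lie along x with middles at y = +38 and -38 mm, for the first two slats. Every layer has its slats' centres 38 mm either side of this point: layer 2 along y, layer 3 along x again
- mat_left: green plastic drip mat, fixed, 170 x 190 x 4 mm, lying to the left of the stand; origin at the middle of its underside
- mat_right: green plastic drip mat, fixed, 170 x 190 x 4 mm, lying to the right of the stand; origin at the middle of its underside
- slat_a_center (a point): a straight pale wooden slat, 120 x 22 x 20 mm (length along its own x, 22 wide along y, 20 high along z), 40 g; this point is its centre, 10 mm above its underside. At the start it lies flat on one of the mats. May be absent.
- slat_b_center (a point): a straight pale wooden slat, 120 x 22 x 20 mm (length along its own x, 22 wide along y, 20 high along z), 40 g; this point is its centre, 10 mm above its underside. At the start it lies flat on one of the mats. May be absent.
- slat_c_center (a point): a straight pale wooden slat, 120 x 22 x 20 mm (length along its own x, 22 wide along y, 20 high along z), 40 g; this point is its centre, 10 mm above its underside. At the start it lies flat on one of the mats. May be absent.
- slat_d_center (a point): a straight pale wooden slat, 120 x 22 x 20 mm (length along its own x, 22 wide along y, 20 high along z), 40 g; this point is its centre, 10 mm above its underside. At the start it lies flat on one of the mats. May be absent.
- slat_e_center (a point): a straight pale wooden slat, 120 x 22 x 20 mm (length along its own x, 22 wide along y, 20 high along z), 40 g; this point is its centre, 10 mm above its underside. At the start it lies flat on one of the mats. May be absent.
- slat_f_center (a point): a straight pale wooden slat, 120 x 22 x 20 mm (length along its own x, 22 wide along y, 20 high along z), 40 g; this point is its centre, 10 mm above its underside. At the start it lies flat on one of the mats. May be absent.
- mug: white ceramic mug, 76 mm across, 85 mm tall, standing on the table; origin at the middle of its underside; leave it alone
- bowl: unglazed reddish bowl, 110 mm across, 55 mm tall; origin at the middle of its underside; leave it alone

How it is judged (in metres and radians):
On the way, in this order (a step that is already met when the one before it is completed fails the run):
1. the board is lifted past its top notch and the catch is thrown out (value of joint board above 0.95 rad and value of joint pawl above 0.0145 m), for 0.1 s.
2. the board has been let down flat and the catch is in again (value of joint board below 0.03 rad and value of joint pawl below 0.009 m), for 0.2 s.
At the end, for the whole second after the job is handed in: Board flat (0.03 rad), catch in. Every slat rests in the tower, two to a layer, layers 1 and 3 along the stripes, 2 across: 38 mm (+-10) to one side of the board's centre, within 15 mm of the middle lengthwise, 5 mm of its layer's height, 0.2 rad of its direction (all of step 2 and ((z of slat_a_center in the frame of crib between 0.005 and 0.015 m and y of slat_a_center in the frame of crib between -0.048 and -0.028 m and x of slat_a_center in the frame of crib between -0.015 and 0.015 m and angle between the x axis of slat_a_center and the x axis of crib, either way round below 0.2 rad) or (z of slat_a_center in the frame of crib between 0.005 and 0.015 m and y of slat_a_center in the frame of crib between 0.028 and 0.048 m and x of slat_a_center in the frame of crib between -0.015 and 0.015 m and angle between the x axis of slat_a_center and the x axis of crib, either way round below 0.2 rad) or (z of slat_a_center in the frame of crib between 0.025 and 0.035 m and x of slat_a_center in the frame of crib between -0.048 and -0.028 m and y of slat_a_center in the frame of crib between -0.015 and 0.015 m and angle between the x axis of slat_a_center and the y axis of crib, either way round below 0.2 rad) or (z of slat_a_center in the frame of crib between 0.025 and 0.035 m and x of slat_a_center in the frame of crib between 0.028 and 0.048 m and y of slat_a_center in the frame of crib between -0.015 and 0.015 m and angle between the x axis of slat_a_center and the y axis of crib, either way round below 0.2 rad) or (z of slat_a_center in the frame of crib between 0.045 and 0.055 m and y of slat_a_center in the frame of crib between -0.048 and -0.028 m and x of slat_a_center in the frame of crib between -0.015 and 0.015 m and angle between the x axis of slat_a_center and the x axis of crib, either way round below 0.2 rad) or (z of slat_a_center in the frame of crib between 0.045 and 0.055 m and y of slat_a_center in the frame of crib between 0.028 and 0.048 m and x of slat_a_center in the frame of crib between -0.015 and 0.015 m and angle between the x axis of slat_a_center and the x axis of crib, either way round below 0.2 rad)) and ((z of slat_b_center in the frame of crib between 0.005 and 0.015 m and y of slat_b_center in the frame of crib between -0.048 and -0.028 m and x of slat_b_center in the frame of crib between -0.015 and 0.015 m and angle between the x axis of slat_b_center and the x axis of crib, either way round below 0.2 rad) or (z of slat_b_center in the frame of crib between 0.005 and 0.015 m and y of slat_b_center in the frame of crib between 0.028 and 0.048 m and x of slat_b_center in the frame of crib between -0.015 and 0.015 m and angle between the x axis of slat_b_center and the x axis of crib, either way round below 0.2 rad) or (z of slat_b_center in the frame of crib between 0.025 and 0.035 m and x of slat_b_center in the frame of crib between -0.048 and -0.028 m and y of slat_b_center in the frame of crib between -0.015 and 0.015 m and angle between the x axis of slat_b_center and the y axis of crib, either way round below 0.2 rad) or (z of slat_b_center in the frame of crib between 0.025 and 0.035 m and x of slat_b_center in the frame of crib between 0.028 and 0.048 m and y of slat_b_center in the frame of crib between -0.015 and 0.015 m and angle between the x axis of slat_b_center and the y axis of crib, either way round below 0.2 rad) or (z of slat_b_center in the frame of crib between 0.045 and 0.055 m and y of slat_b_center in the frame of crib between -0.048 and -0.028 m and x of slat_b_center in the frame of crib between -0.015 and 0.015 m and angle between the x axis of slat_b_center and the x axis of crib, either way round below 0.2 rad) or (z of slat_b_center in the frame of crib between 0.045 and 0.055 m and y of slat_b_center in the frame of crib between 0.028 and 0.048 m and x of slat_b_center in the frame of crib between -0.015 and 0.015 m and angle between the x axis of slat_b_center and the x axis of crib, either way round below 0.2 rad)) and ((z of slat_c_center in the frame of crib between 0.005 and 0.015 m and y of slat_c_center in the frame of crib between -0.048 and -0.028 m and x of slat_c_center in the frame of crib between -0.015 and 0.015 m and angle between the x axis of slat_c_center and the x axis of crib, either way round below 0.2 rad) or (z of slat_c_center in the frame of crib between 0.005 and 0.015 m and y of slat_c_center in the frame of crib between 0.028 and 0.048 m and x of slat_c_center in the frame of crib between -0.015 and 0.015 m and angle between the x axis of slat_c_center and the x axis of crib, either way round below 0.2 rad) or (z of slat_c_center in the frame of crib between 0.025 and 0.035 m and x of slat_c_center in the frame of crib between -0.048 and -0.028 m and y of slat_c_center in the frame of crib between -0.015 and 0.015 m and angle between the x axis of slat_c_center and the y axis of crib, either way round below 0.2 rad) or (z of slat_c_center in the frame of crib between 0.025 and 0.035 m and x of slat_c_center in the frame of crib between 0.028 and 0.048 m and y of slat_c_center in the frame of crib between -0.015 and 0.015 m and angle between the x axis of slat_c_center and the y axis of crib, either way round below 0.2 rad) or (z of slat_c_center in the frame of crib between 0.045 and 0.055 m and y of slat_c_center in the frame of crib between -0.048 and -0.028 m and x of slat_c_center in the frame of crib between -0.015 and 0.015 m and angle between the x axis of slat_c_center and the x axis of crib, either way round below 0.2 rad) or (z of slat_c_center in the frame of crib between 0.045 and 0.055 m and y of slat_c_center in the frame of crib between 0.028 and 0.048 m and x of slat_c_center in the frame of crib between -0.015 and 0.015 m and angle between the x axis of slat_c_center and the x axis of crib, either way round below 0.2 rad)) and ((z of slat_d_center in the frame of crib between 0.005 and 0.015 m and y of slat_d_center in the frame of crib between -0.048 and -0.028 m and x of slat_d_center in the frame of crib between -0.015 and 0.015 m and angle between the x axis of slat_d_center and the x axis of crib, either way round below 0.2 rad) or (z of slat_d_center in the frame of crib between 0.005 and 0.015 m and y of slat_d_center in the frame of crib between 0.028 and 0.048 m and x of slat_d_center in the frame of crib between -0.015 and 0.015 m and angle between the x axis of slat_d_center and the x axis of crib, either way round below 0.2 rad) or (z of slat_d_center in the frame of crib between 0.025 and 0.035 m and x of slat_d_center in the frame of crib between -0.048 and -0.028 m and y of slat_d_center in the frame of crib between -0.015 and 0.015 m and angle between the x axis of slat_d_center and the y axis of crib, either way round below 0.2 rad) or (z of slat_d_center in the frame of crib between 0.025 and 0.035 m and x of slat_d_center in the frame of crib between 0.028 and 0.048 m and y of slat_d_center in the frame of crib between -0.015 and 0.015 m and angle between the x axis of slat_d_center and the y axis of crib, either way round below 0.2 rad) or (z of slat_d_center in the frame of crib between 0.045 and 0.055 m and y of slat_d_center in the frame of crib between -0.048 and -0.028 m and x of slat_d_center in the frame of crib between -0.015 and 0.015 m and angle between the x axis of slat_d_center and the x axis of crib, either way round below 0.2 rad) or (z of slat_d_center in the frame of crib between 0.045 and 0.055 m and y of slat_d_center in the frame of crib between 0.028 and 0.048 m and x of slat_d_center in the frame of crib between -0.015 and 0.015 m and angle between the x axis of slat_d_center and the x axis of crib, either way round below 0.2 rad)) and ((z of slat_e_center in the frame of crib between 0.005 and 0.015 m and y of slat_e_center in the frame of crib between -0.048 and -0.028 m and x of slat_e_center in the frame of crib between -0.015 and 0.015 m and angle between the x axis of slat_e_center and the x axis of crib, either way round below 0.2 rad) or (z of slat_e_center in the frame of crib between 0.005 and 0.015 m and y of slat_e_center in the frame of crib between 0.028 and 0.048 m and x of slat_e_center in the frame of crib between -0.015 and 0.015 m and angle between the x axis of slat_e_center and the x axis of crib, either way round below 0.2 rad) or (z of slat_e_center in the frame of crib between 0.025 and 0.035 m and x of slat_e_center in the frame of crib between -0.048 and -0.028 m and y of slat_e_center in the frame of crib between -0.015 and 0.015 m and angle between the x axis of slat_e_center and the y axis of crib, either way round below 0.2 rad) or (z of slat_e_center in the frame of crib between 0.025 and 0.035 m and x of slat_e_center in the frame of crib between 0.028 and 0.048 m and y of slat_e_center in the frame of crib between -0.015 and 0.015 m and angle between the x axis of slat_e_center and the y axis of crib, either way round below 0.2 rad) or (z of slat_e_center in the frame of crib between 0.045 and 0.055 m and y of slat_e_center in the frame of crib between -0.048 and -0.028 m and x of slat_e_center in the frame of crib between -0.015 and 0.015 m and angle between the x axis of slat_e_center and the x axis of crib, either way round below 0.2 rad) or (z of slat_e_center in the frame of crib between 0.045 and 0.055 m and y of slat_e_center in the frame of crib between 0.028 and 0.048 m and x of slat_e_center in the frame of crib between -0.015 and 0.015 m and angle between the x axis of slat_e_center and the x axis of crib, either way round below 0.2 rad)) and ((z of slat_f_center in the frame of crib between 0.005 and 0.015 m and y of slat_f_center in the frame of crib between -0.048 and -0.028 m and x of slat_f_center in the frame of crib between -0.015 and 0.015 m and angle between the x axis of slat_f_center and the x axis of crib, either way round below 0.2 rad) or (z of slat_f_center in the frame of crib between 0.005 and 0.015 m and y of slat_f_center in the frame of crib between 0.028 and 0.048 m and x of slat_f_center in the frame of crib between -0.015 and 0.015 m and angle between the x axis of slat_f_center and the x axis of crib, either way round below 0.2 rad) or (z of slat_f_center in the frame of crib between 0.025 and 0.035 m and x of slat_f_center in the frame of crib between -0.048 and -0.028 m and y of slat_f_center in the frame of crib between -0.015 and 0.015 m and angle between the x axis of slat_f_center and the y axis of crib, either way round below 0.2 rad) or (z of slat_f_center in the frame of crib between 0.025 and 0.035 m and x of slat_f_center in the frame of crib between 0.028 and 0.048 m and y of slat_f_center in the frame of crib between -0.015 and 0.015 m and angle between the x axis of slat_f_center and the y axis of crib, either way round below 0.2 rad) or (z of slat_f_center in the frame of crib between 0.045 and 0.055 m and y of slat_f_center in the frame of crib between -0.048 and -0.028 m and x of slat_f_center in the frame of crib between -0.015 and 0.015 m and angle between the x axis of slat_f_center and the x axis of crib, either way round below 0.2 rad) or (z of slat_f_center in the frame of crib between 0.045 and 0.055 m and y of slat_f_center in the frame of crib between 0.028 and 0.048 m and x of slat_f_center in the frame of crib between -0.015 and 0.015 m and angle between the x axis of slat_f_center and the x axis of crib, either way round below 0.2 rad))); the robot touches nothing.
It fails at once if the mug is pushed more than 4 cm or tipped (distance of mug from where it was at the start of the episode above 0.04 m or angle between mug's own z axis and vertical above 0.5 rad).
It fails at once if the bowl is pushed more than 4 cm or tipped (distance of bowl from where it was at the start of the episode above 0.04 m or angle between bowl's own z axis and vertical above 0.5 rad).
Of slat_a, slat_b, slat_c, slat_d, slat_e, slat_f only 4 to 6 are there at a start; the rules pass over those that are not, and their reading is None.
At some moment in a run one of slat_a, slat_b, slat_c, slat_d, slat_e, slat_f may be knocked a few centimetres aside while the robot is not near it.
Once in a run the grip may slacken for a moment while it holds something.
It also fails if it takes over 210 s, if anything falls off the work surface, if the arm or the gripper's body presses on something with over 40 N, if the wrist force passes 120 N, or if a joint passes its speed limit or range.

## Working session

There is one attempt and no reset: what is moved stays moved. The work goes in short steps, Python scripts to look and compute and a shell command to move; the robot and the scene stay as the last step left them, time stands still between calls to the robot, and variables do not carry over. Pictures are saved under pics/ and viewed, and the job is handed in when it is done.

```bash
ls; mkdir -p pics; python3 - <<'E'
from workcell import env, optics
import cv2
print(env.get_state()); print(env.tip_reach)
for n in ("scene","top","wrist"):
    s=optics.snapshot(n); cv2.imwrite(f"pics/{n}0.png",s["frame"][:,:,::-1])
    print(n,{k:v for k,v in s.items() if k!="frame"})
E
```

```text
pics
{'time_s': 0.0, 'qpos': array([ 7.38780196e+01,  2.75499786e+01,  9.14928539e+01,  2.37365938e-03,
        6.10276498e+01, -2.67163434e+00]), 'joint_vel': array([ 0.14585742,  0.02646872,  0.00806468,  0.04604476, -0.02291235,
       -0.06680805]), 'joint_efforts': array([ 6.21892686e-04, -9.50643110e+01, -4.30176187e+01, -1.50872497e-04,
        1.23437695e-02, -8.15169005e-05]), 'eef_pos': array([0.15106587, 0.63179162, 0.24167683]), 'tcp_rot': array([-8.99946417e+01,  7.03089735e-02,  7.65485062e+01]), 'contact_force': array([ 0.61795198, -0.10947735, -0.07676709]), 'wrist_torque': array([0.02772635, 0.00117987, 0.04377538]), 'width': 0.08527077012145638}
0.011
scene {'camera_matrix': array([[422.79079693,   0.        , 327.26279172],
       [  0.        , 422.79079693, 204.28385234],
       [  0.        ,   0.        ,   1.        ]]), 'k1': -0.08741075870888443, 'rvec': array([ 2.13311423,  1.33415336, -0.50142755]), 'tvec': array([-0.25728275, -0.35873084,  1.63569738])}
top {'camera_matrix': array([[491.99044486,   0.        , 318.13606932],
       [  0.        , 491.99044486, 203.86606819],
       [  0.        ,   0.        ,   1.        ]]), 'k1': -0.09710933438799538, 'rvec': array([ 2.18531867, -2.17274697,  0.102039  ]), 'tvec': array([-0.01966841,  0.59163643,  1.20971224])}
wrist {'camera_matrix': array([[321.59466604,   0.        , 317.11096944],
       [  0.        , 321.59466604, 199.56114526],
       [  0.        ,   0.        ,   1.        ]]), 'k1': 0.006843473962837694, 'hand_eye': array([[ 9.99999863e-01, -5.08979533e-04,  1.23742587e-04,
        -1.16419037e-03],
       [-2.51405157e-04, -2.59124568e-01,  9.65843877e-01,
        -1.31173763e-01],
       [-4.59530021e-04, -9.65843776e-01, -2.59124661e-01,
         6.56974276e-02],
       [ 0.00000000e+00,  0.00000000e+00,  0.00000000e+00,
         1.00000000e+00]])}
```

View pics/scene0.png

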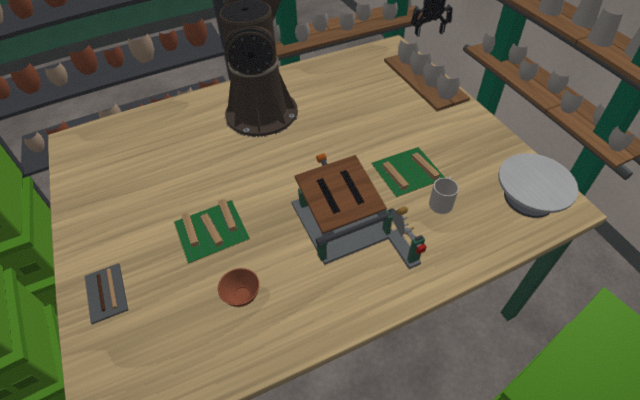

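View pics/top0.png

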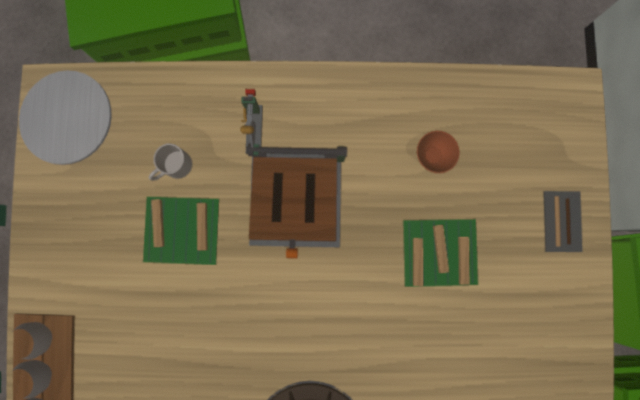

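View pics/wrist0.png

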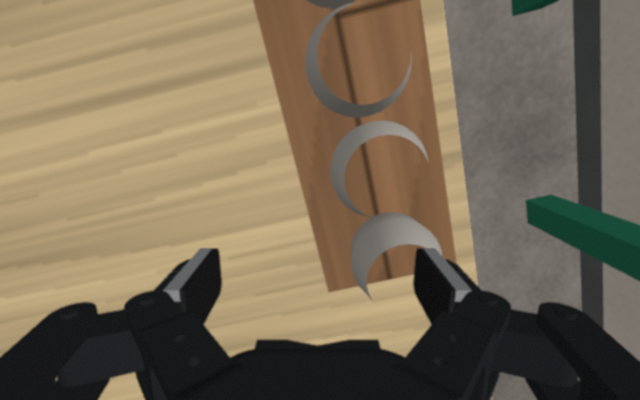

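Three slats lie on the right mat (top picture, px ~418/441/464, 260) and two on the left mat (157/201, 225). The bowl is at (438,151), the mug at (170,160) and the knob at (292,253). The narrow item at (563,222) lies on a grey plate, not on a mat, so I'm leaving it. Next I'll enlarge the top view.

```bash
cat > h.py <<'E'
from workcell import env, optics
import cv2, numpy as np
from scipy.spatial.transform import Rotation as R
def snap(n):
    st=env.get_state(); s=optics.snapshot(n)
    K=s["camera_matrix"]; D=np.array([s["k1"],0,0,0,0.])
    if n=="wrist":
        T=np.eye(4); T[:3,:3]=R.from_euler('xyz',st["tcp_rot"],degrees=True).as_matrix(); T[:3,3]=st["eef_pos"]
        W=np.linalg.inv(T@s["hand_eye"]); Rm,t=W[:3,:3],W[:3,3]
    else: Rm,t=cv2.Rodrigues(s["rvec"])[0],s["tvec"]
    return s["frame"][:,:,::-1].copy(),(K,D,Rm,t)
def world(c,px,z):
    K,D,Rm,t=c; p=cv2.undistortPoints(np.array(px,float).reshape(-1,1,2),K,D).reshape(-1,2)
    d=np.c_[p,np.ones(len(p))]@Rm; o=-Rm.T@t
    return o+d*((z-o[2])/d[:,2])[:,None]
def pix(c,P):
    K,D,Rm,t=c; return cv2.projectPoints(np.array(P,float).reshape(-1,1,3),Rm,np.array(t),K,D)[0].reshape(-1,2)
def crop(im,x0,y0,x1,y1,f,name):
    c=cv2.resize(im[y0:y1,x0:x1],None,fx=f,fy=f,interpolation=cv2.INTER_CUBIC)
    for i,x in enumerate(range(x0,x1)):
        if x%20==0: cv2.putText(c,str(x),((x-x0)*f,10),0,.35,(0,0,255)); c[::4,(x-x0)*f]=(0,0,255)
    for y in range(y0,y1):
        if y%20==0: cv2.putText(c,str(y),(0,(y-y0)*f+10),0,.35,(0,0,255)); c[(y-y0)*f,::4]=(0,0,255)
    cv2.imwrite("pics/"+name+".png",c)
def plan(x,y,z,yaw):
    "shift in tool axes (mm) from measured pose to TCP target, and turn about tool y"
    s=env.get_state(); M=R.from_euler('xyz',s["tcp_rot"],degrees=True)
    d=M.inv().apply(np.array([x,y,z])-s["eef_pos"])*1000
    T=R.from_euler('xyz',[-90,0,yaw],degrees=True); rv=(M.inv()*T).as_rotvec()
    print("shift now-axes",d.round(1),"turn",rv.round(4)," shift in target axes",T.inv().apply(np.array([x,y,z])-s["eef_pos"]).round(4)*1000)
def st():
    s=env.get_state(); print(round(s["time_s"],2),s["eef_pos"].round(4),s["tcp_rot"].round(2),"F",s["contact_force"].round(1),"w",round(s["width"],4),"q",s["qpos"].round(0))
E
python3 - <<'E'
from h import *
im,c=snap("top")
crop(im,400,200,490,300,7,"cr"); crop(im,135,180,225,280,7,"cl"); crop(im,235,80,355,270,4,"cs")
E
```

```text
(no output)
```

View pics/cr.png

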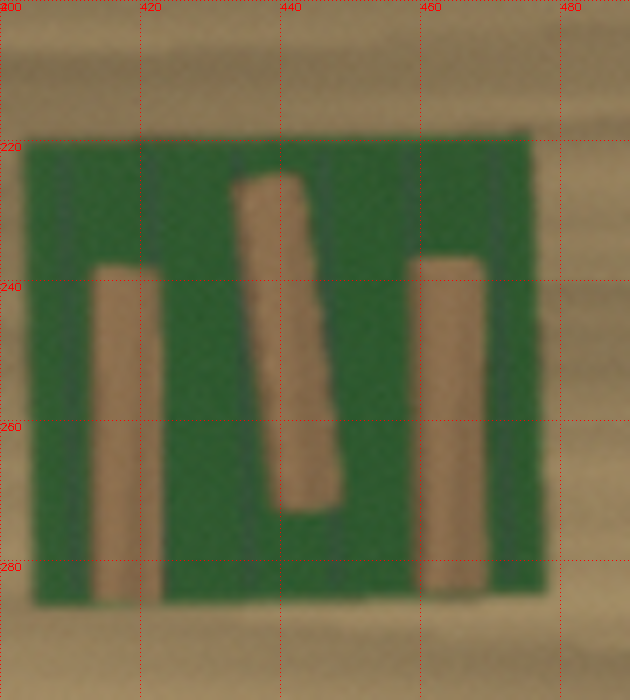

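View pics/cl.png

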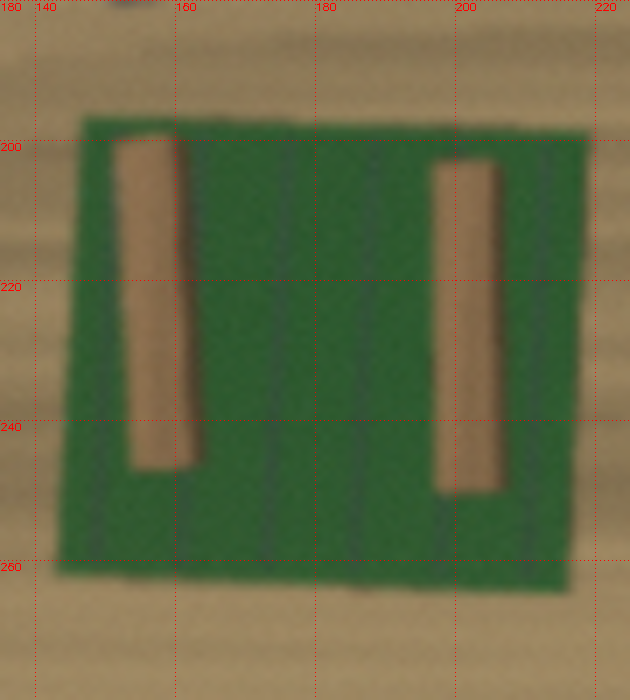

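View pics/cs.png

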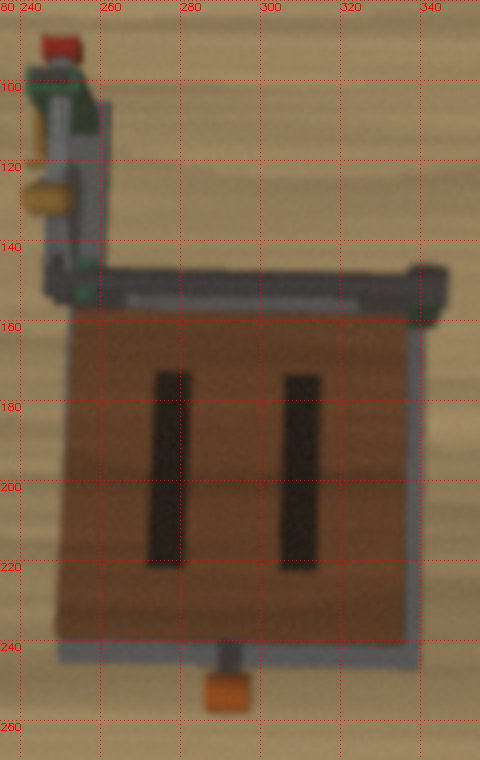

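```bash
python3 - <<'E'
from h import *
im,c=snap("scene")
crop(im,280,145,440,275,5,"ss"); crop(im,170,190,255,265,7,"sr")
E
```

```text
(no output)
```

View pics/ss.png

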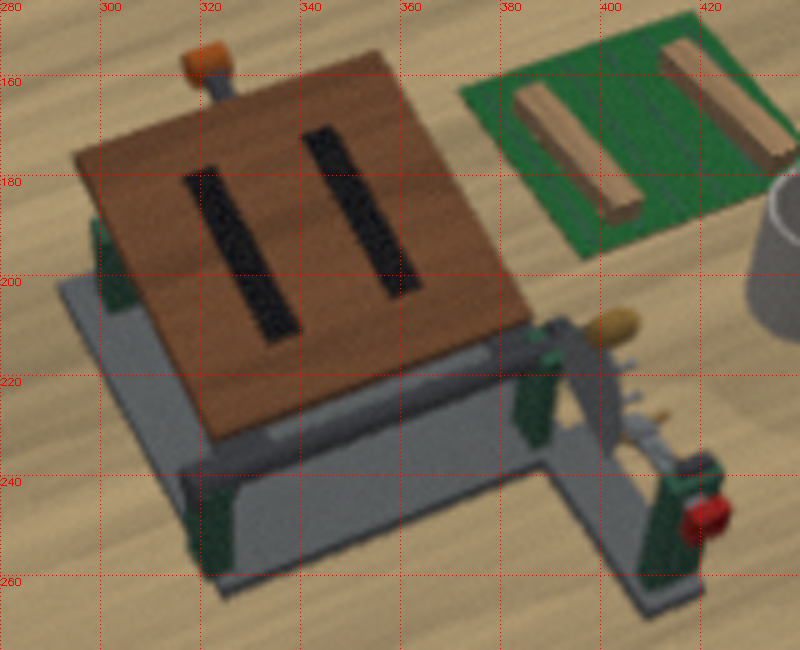

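```bash
cat > m0.py <<'E'
from h import *
from scipy.optimize import least_squares
_,ct=snap("top"); _,cs=snap("scene")
w='w'
obs=[]
for u,v,t,s in [(180,49,(272,221),(346,170)),(180,27,(280.5,221.5),(340,172)),(60,49,(273.5,173),(364,202)),(60,27,(282,173),(358,204.5)),
 (180,-27,(305,222),(323,178.5)),(180,-49,(314,222),(317,180.5)),(60,-27,(306,174),(340,211)),(60,-49,(315,174),(333,213.5)),
 (220,100,(249.5,240),(355.5,155.5)),(220,-100,(336,241),(295,176)),(20,100,(253,157),(386,208.5)),(20,-100,(337,159),(323,233))]:
    obs.append((u,v,1,t,s))
obs.append((250,0,0,(292,253.5),(321.5,158)))
def P(p,u,v,w):
    hx,hy,f,th,h=p; ex=np.array([np.cos(f),np.sin(f),0]); ey=np.array([-np.sin(f),np.cos(f),0]); z=np.array([0,0,1])
    r=-ex*np.cos(th)+z*np.sin(th); n=z*np.cos(th)+ex*np.sin(th)
    return np.array([hx,hy,.09])+u/1e3*r+v/1e3*ey+w*n
def res(p):
    q=np.array([P(p,u,v,k*p[4]) for u,v,k,_,_ in obs])
    return np.r_[(pix(ct,q)-[o[3] for o in obs]).ravel(),(pix(cs,q)-[o[4] for o in obs]).ravel()]
best=least_squares(res,[.7,0,0,.3,.01],loss='soft_l1',x_scale=[.1,.1,.1,.1,.01])
p=best.x; print("hinge",p[:2],"yaw deg",np.degrees(p[2]),"theta",p[3],"h",p[4]); r=res(p); print("rms",np.sqrt((r**2).mean()),r.reshape(-1,2).round(1).tolist())
print("knob",P(p,250,0,0)); p0=p.copy();p0[3]=0; print("crib flat",P(p0,120,0,p[4]))
S=dict(R1=[(413,238),(422.5,238),(422.5,286),(413.5,286)],R2=[(433.5,226),(443,225),(448.8,272),(439.3,273)],R3=[(459.3,237),(469,237),(469.5,284.5),(460,284.5)],
 L1=[(151.3,199.7),(159.7,199.5),(162.6,246.5),(153.7,247)],L2=[(196.7,203),(205,203),(205.5,250),(197.2,250)])
for k,v in S.items():
    q=world(ct,v,.024); c=q.mean(0); ax=(q[0]+q[1]-q[2]-q[3])/2
    print(k,c[:2].round(4),"len",np.linalg.norm(ax).round(4),"wid",np.linalg.norm((q[0]+q[3]-q[1]-q[2])/2).round(4),"dir",np.degrees(np.arctan2(ax[1],ax[0])).round(1))
for n,px in dict(mug=(172,160),bowl=(438,151)).items(): print(n,world(ct,[px],.06)[0])
E
python3 m0.py
```

```text
hinge [0.71452611 0.03986196] yaw deg -0.7434298674227064 theta 0.19120469910415455 h 0.005053221895050867
rms 0.5931313239094346 [[-0.5, 1.3], [0.6, 1.0], [0.2, 0.0], [1.0, 0.2], [-0.4, 1.0], [0.2, 1.2], [-0.2, -0.4], [0.2, -0.2], [-1.1, -1.0], [0.3, -0.3], [0.1, -0.2], [-0.2, -0.6], [-0.0, -0.2], [0.3, 0.0], [-0.4, 0.4], [0.8, 0.6], [-0.1, 0.7], [-0.1, -0.3], [-1.1, 0.1], [0.6, 0.6], [0.5, 0.8], [0.1, -0.8], [-0.7, -0.5], [1.1, -0.6], [-0.3, -0.3], [-0.1, 0.2]]
knob [0.46910277 0.04304658 0.13751044]
crib flat [0.59453621 0.04141896 0.09505322]
R1 [ 0.4473 -0.2671] len 0.1199 wid 0.0234 dir -0.1
R2 [ 0.4799 -0.3266] len 0.1188 wid 0.0244 dir 6.5
R3 [ 0.4504 -0.3859] len 0.1193 wid 0.0247 dir -0.1
L1 [0.5407 0.3917] len 0.1198 wid 0.0223 dir 5.1
L2 [0.5332 0.2781] len 0.1184 wid 0.0211 dir 2.0
mug [0.69583934 0.34717056 0.06      ]
bowl [ 0.72254261 -0.3134711   0.06      ]
```

```bash
python3 - <<'E'
from h import *
plan(.47,.043,.22,89.26)
E
```

```text
shift now-axes [-498.7   22.3 -447.1] turn [-1.000e-04 -2.219e-01 -3.000e-04]  shift in target axes [-584.9   22.1 -326.4]
```

```bash
python3 -m creep '[[[0,0,0],[0,-0.111,0],1],[[0,0,0],[0,-0.111,0],1],[[-36,0,-20],[0,0,0],1],[[-36,0,-20],[0,0,0],1],[[-36,0,-20],[0,0,0],1],[[-36,0,-20],[0,0,0],1],[[-36,0,-20],[0,0,0],1],[[-36,0,-20],[0,0,0],1],[[-36,0,-20],[0,0,0],1],[[-36,0,-20],[0,0,0],1]]' 40
python3 -m creep '[[[-36,0,-20],[0,0,0],0.8],[[-36,0,-20],[0,0,0],0.7],[[-36,0,-20],[0,0,0],0.6],[[-36,0,-20],[0,0,0],0.6],[[-36,0,-20],[0,0,0],0.6],[[-36,0,-20],[0,0,0],0.6],[[-36,0,-20],[0,0,0],0.6],[[-20,0,-18],[0,0,0],0.6],[[0,0,0],[0,0,0],0.6],[[0,0,0],[0,0,0],0.6]]'
python3 - <<'E'
from h import *
st(); plan(.469,.043,.22,89.26)
im,c=snap("wrist"); cv2.imwrite("pics/w1.png",im)
E
```

```text
time_s: 1.35
eef_pos: [0.308, 0.3407, 0.2425]
tcp_rot: [-90.0, -0.0, 89.3]
contact_force: [0.7, 1.4, 0.2]
width: 0.0855
time_s: 2.35
eef_pos: [0.462, 0.0677, 0.2422]
tcp_rot: [-90.0, -0.0, 89.2]
contact_force: [-0.0, 0.5, -0.0]
width: 0.0511
2.35 [0.462  0.0677 0.2422] [-89.98  -0.    89.18] F [-0.   0.5 -0. ] w 0.0511 q [  5.  13. 115.   0.  53. -85.]
shift now-axes [-24.6  22.2  -7.4] turn [-0.0004 -0.0014  0.0001]  shift in target axes [-24.7  22.2  -7.3]
```

View pics/w1.png

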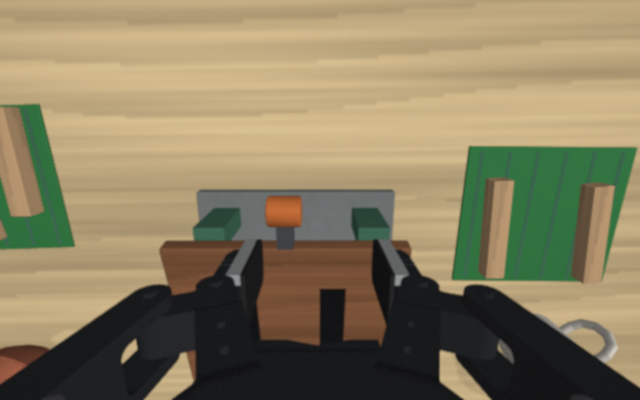

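The wrist view shows the knob at (284,211). I'll check that against the fitted position.

```bash
python3 - <<'E'
from h import *
im,c=snap("wrist"); print(pix(c,[.4691,.04305,.1375]), world(c,[(284,211)],.1375)); plan(.469,.043,.133,89.26)
E
```

```text
[[285.77650352 212.79801078]] [[0.4676386  0.04174464 0.1375    ]]
shift now-axes [-25.5 109.2  -8. ] turn [-0.0005  0.0004  0.0001]  shift in target axes [-25.5 109.2  -7.9]
```

```bash
python3 -m creep '[[[-13,0,-3],[0,0,0],0.6],[[-13,0,-3],[0,0,0],0.6],[[0,20,0],[0,0,0],0.6],[[0,20,0],[0,0,0],0.6],[[0,20,0],[0,0,0],0.6],[[0,20,0],[0,0,0],0.6],[[0,15,0],[0,0,0],0.6],[[0,14,0],[0,0,0],0.6],[[0,0,0],[0,0,0],0.6],[[0,0,0],[0,0,0],0.6]]'
python3 - <<'E'
from h import *
st(); plan(.469,.0425,.133,89.26)
im,c=snap("wrist"); cv2.imwrite("pics/w2.png",im)
E
```

```text
time_s: 3.45
eef_pos: [0.4677, 0.0417, 0.1335]
tcp_rot: [-90.0, 0.0, 89.3]
contact_force: [0.4, 0.0, -0.7]
width: 0.0513
3.45 [0.4677 0.0417 0.1335] [-89.98   0.    89.27] F [ 0.4  0.  -0.7] w 0.0513 q [  1.  22. 121.  -0.  37. -88.]
shift now-axes [ 0.8  0.5 -1.3] turn [-0.0004  0.0001 -0.0001]  shift in target axes [ 0.8  0.5 -1.3]
```

View pics/w2.png

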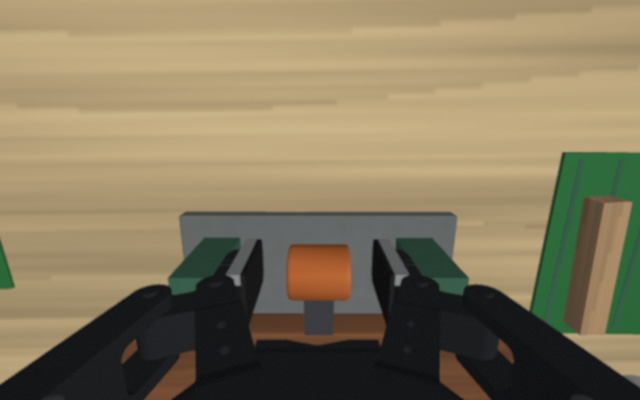

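The fingers straddle the knob, which sits centrally at (319,272). I'll close on it.

```bash
python3 -m creep '[[[0,0,-1],[0,0,0],0.2],[[0,0,0],[0,0,0],0.1],[[0,0,0],[0,0,0],0.1],[[0,0,0],[0,0,0],0.1],[[0,0,0],[0,0,0],0.1],[[0,0,0],[0,0,0],0.1],[[0,0,0],[0,0,0],0.1],[[0,0,0],[0,0,0],0.1],[[0,0,0],[0,0,0],0.1],[[0,0,0],[0,0,0],0.1]]' 60
python3 - <<'E'
from h import *
im,c=snap("wrist"); cv2.imwrite("pics/w3.png",im)
# arc in tool axes: up = -y ; +world x (ex) = -z
import numpy as np
for a,b in [(0.2,.4),(.4,.6),(.6,.8),(.8,1.0),(1.0,1.15)]:
    d=lambda t:np.array([-250*np.cos(t),250*np.sin(t)])
    print(a,b,(d(b)-d(a)).round(1))
E
```

```text
time_s: 4.5
eef_pos: [0.4691, 0.0422, 0.1334]
tcp_rot: [-90.0, -0.0, 89.3]
contact_force: [2.7, 5.1, 1.9]
width: 0.0253
0.2 0.4 [14.8 47.7]
0.4 0.6 [23.9 43.8]
0.6 0.8 [32.2 38.2]
0.8 1.0 [39.1 31. ]
1.0 1.15 [33.  17.8]
```

View pics/w3.png

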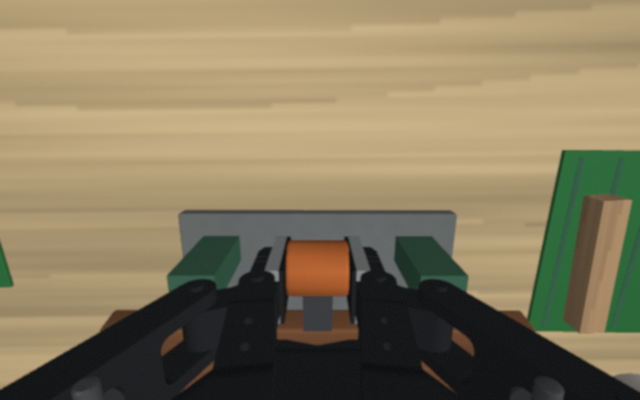

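```bash
python3 -m creep '[[[0,-9.6,-2.4],[0,0,0],0.1],[[0,-9.6,-2.7],[0,0,0],0.1],[[0,-9.6,-3],[0,0,0],0.1],[[0,-9.5,-3.2],[0,0,0],0.1],[[0,-9.4,-3.5],[0,0,0],0.1],[[0,-9,-4],[0,0,0],0.1],[[0,-8.9,-4.4],[0,0,0],0.1],[[0,-8.8,-4.8],[0,0,0],0.1],[[0,-8.6,-5.1],[0,0,0],0.1],[[0,-8.5,-5.5],[0,0,0],0.1]]'
python3 - <<'E'
from h import *
st(); im,c=snap("wrist"); cv2.imwrite("pics/w4.png",im)
s=env.get_state()["eef_pos"]; print(np.arctan2(s[2]+.004-.09,.7145-s[0]),np.hypot(s[2]+.004-.09,.7145-s[0]))
E
```

```text
time_s: 5.55
eef_pos: [0.5068, 0.0417, 0.2244]
tcp_rot: [-89.9, -0.0, 89.3]
contact_force: [5.4, 2.9, -10.6]
width: 0.0249
5.55 [0.5068 0.0417 0.2244] [-8.990e+01 -1.000e-02  8.926e+01] F [  5.4   2.9 -10.6] w 0.0249 q [  1.  18. 111.   0.  52. -88.]
0.5939979486369859 0.24948810126416854
```

View pics/w4.png

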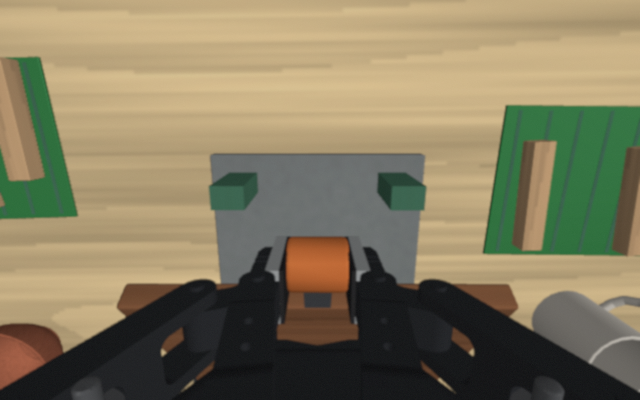

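The knob is held and the board is at about 0.59 rad. I'll carry on along the arc, 0.6 to 1.0.

```bash
python3 -m creep '[[[0,-8.1,-5.8],[0,0,0],0.1],[[0,-7.9,-6.1],[0,0,0],0.1],[[0,-7.7,-6.4],[0,0,0],0.1],[[0,-7.4,-6.8],[0,0,0],0.1],[[0,-7.1,-7.1],[0,0,0],0.1],[[0,-6.7,-7.4],[0,0,0],0.1],[[0,-6.5,-7.6],[0,0,0],0.1],[[0,-6.2,-7.8],[0,0,0],0.1],[[0,-5.9,-8.1],[0,0,0],0.1],[[0,-5.7,-8.3],[0,0,0],0.1]]'
cat > th.py <<'E'
from h import *
st(); s=env.get_state()["eef_pos"]; print(np.arctan2(s[2]+.004-.09,.7145-s[0]),np.hypot(s[2]+.004-.09,.7145-s[0]))
E
python3 th.py
```

```text
time_s: 6.6
eef_pos: [0.5787, 0.0407, 0.2941]
tcp_rot: [-89.9, 0.0, 89.3]
contact_force: [-0.7, 3.9, -16.0]
width: 0.0249
6.6 [0.5787 0.0407 0.2941] [-89.92   0.    89.27] F [ -0.7   3.9 -16. ] w 0.0249 q [  1.  19.  97.   0.  64. -88.]
0.9926697264805414 0.24845654542343149
```

```bash
python3 -m creep '[[[0,-3.8,-5],[0,0,0],0.1],[[0,-3.4,-5.3],[0,0,0],0.1],[[0,-3.1,-5.6],[0,0,0],0.1],[[0,-2.9,-5.8],[0,0,0],0.1],[[0,-2.7,-6],[0,0,0],0.1],[[0,-1.4,-3.5],[0,0,0],0.1],[[0,0,0],[0,0,0],0.1],[[0,0,0],[0,0,0],0.1],[[0,0,0],[0,0,0],0.1],[[0,0,0],[0,0,0],0.1]]'
python3 th.py
python3 - <<'E'
from h import *
im,c=snap("scene"); crop(im,280,120,440,275,5,"s5")
E
```

```text
time_s: 7.6
eef_pos: [0.6097, 0.0403, 0.3115]
tcp_rot: [-90.0, 0.0, 89.3]
contact_force: [-1.2, 2.5, -1.7]
width: 0.0249
7.6 [0.6097 0.0403 0.3115] [-90.01   0.    89.27] F [-1.2  2.5 -1.7] w 0.0249 q [  1.  21.  92.  -0.  67. -88.]
1.1357738901523047 0.24863981798786808
```

View pics/s5.png

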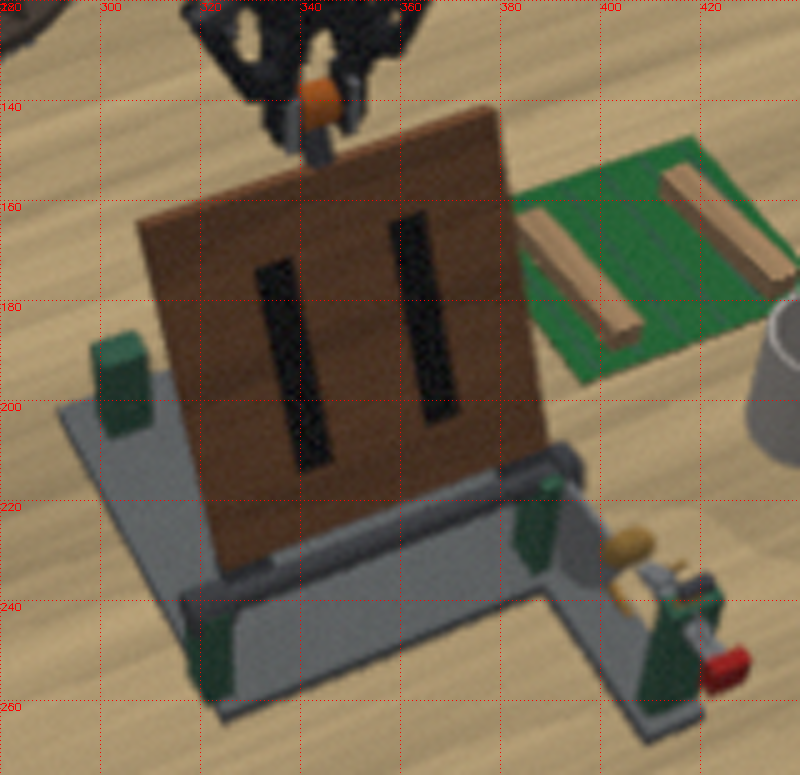

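The red cap has moved outward, from (420,248) to (425,253), so the catch is thrown. I'll let the board down along the arc.

```bash
python3 -m creep '[[[0,3.7,7.6],[0,0,0],0.1],[[0,4,7.5],[0,0,0],0.1],[[0,4.2,7.3],[0,0,0],0.1],[[0,4.5,7.2],[0,0,0],0.1],[[0,4.7,7],[0,0,0],0.1],[[0,4.9,6.8],[0,0,0],0.1],[[0,5.1,6.6],[0,0,0],0.1],[[0,5.3,6.4],[0,0,0],0.1],[[0,5.4,6.3],[0,0,0],0.1],[[0,5.6,6.2],[0,0,0],0.1]]'
python3 th.py
python3 -m creep '[[[0,7.2,7],[0,0,0],0.1],[[0,7.4,6.8],[0,0,0],0.1],[[0,7.7,6.5],[0,0,0],0.1],[[0,7.9,6.2],[0,0,0],0.1],[[0,8.2,5.8],[0,0,0],0.1],[[0,8.4,5.5],[0,0,0],0.1],[[0,8.6,5.2],[0,0,0],0.1],[[0,8.7,4.8],[0,0,0],0.1],[[0,8.9,4.4],[0,0,0],0.1],[[0,9,4],[0,0,0],0.1]]'
python3 th.py
```

```text
time_s: 8.65
eef_pos: [0.54, 0.0412, 0.2639]
tcp_rot: [-90.0, -0.0, 89.3]
contact_force: [-1.5, 4.1, 2.9]
width: 0.0247
8.65 [0.54   0.0412 0.2639] [-9.002e+01 -1.000e-02  8.927e+01] F [-1.5  4.1  2.9] w 0.0247 q [  1.  18. 104.   0.  58. -88.]
0.794973810276056 0.2492340855322291
time_s: 9.65
eef_pos: [0.483, 0.042, 0.1814]
tcp_rot: [-89.9, -0.0, 89.3]
contact_force: [-3.9, 6.7, 1.7]
width: 0.0248
9.65 [0.483  0.042  0.1814] [-8.992e+01 -1.000e-02  8.926e+01] F [-3.9  6.7  1.7] w 0.0248 q [  1.  19. 116.   0.  45. -88.]
0.3908452033712781 0.2503788425589641
```

```bash
python3 -m creep '[[[0,9.3,3.5],[0,0,0],0.1],[[0,9.4,3.2],[0,0,0],0.1],[[0,9.6,2.8],[0,0,0],0.1],[[0,9.6,2.4],[0,0,0],0.1],[[0,9.7,2],[0,0,0],0.1],[[0,9.8,1.7],[0,0,0],0.1],[[0,9.8,1.3],[0,0,0],0.1],[[0,9.8,1],[0,0,0],0.1],[[0,9.8,0.6],[0,0,0],0.1],[[0,8,0.2],[0,0,0],0.1]]'
python3 th.py
python3 -m creep '[[[0,1,0],[0,0,0],0.1],[[0,1,0],[0,0,0],0.1],[[0,0,0],[0,0,0],0.1],[[0,0,0],[0,0,0],0.1],[[0,0,0],[0,0,0],0.1],[[0,0,0],[0,0,0],0.5],[[0,0,0],[0,0,0],0.5],[[0,0,0],[0,0,0],0.5],[[0,0,0],[0,0,0],0.5],[[0,0,0],[0,0,0],0.5]]'
python3 - <<'E'
from h import *
st();im,c=snap("scene"); crop(im,280,120,440,275,5,"s6")
E
```

```text
time_s: 10.65
eef_pos: [0.4644, 0.0422, 0.0872]
tcp_rot: [-89.9, -0.0, 89.3]
contact_force: [-16.6, 6.6, 85.5]
width: 0.025
10.65 [0.4644 0.0422 0.0872] [-89.92  -0.    89.26] F [-16.6   6.6  85.5] w 0.025 q [  1.  27. 123.   0.  30. -88.]
0.004906935619080377 0.25011782322047976
time_s: 11.65
eef_pos: [0.466, 0.042, 0.085]
tcp_rot: [-90.0, 0.0, 89.3]
contact_force: [0.5, -0.1, -0.1]
width: 0.0429
11.65 [0.466 0.042 0.085] [-89.99   0.    89.26] F [ 0.5 -0.1 -0.1] w 0.0429 q [  1.  27. 123.  -0.  30. -88.]
```

View pics/s6.png

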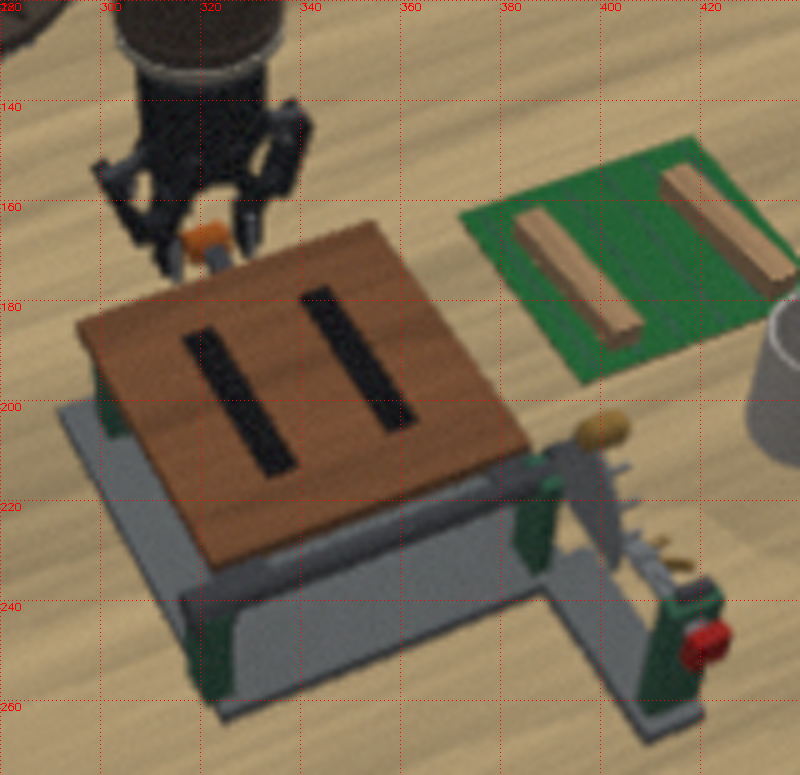

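The board lies flat and the red cap is back in at (421,248). I'll go up and across to slat R1.

```bash
python3 -m creep '[[[0,-20,0],[0,0,0],0.5],[[0,-35,0],[0,0,0],0.5],[[0,-35,0],[0,0,0],0.5],[[-33,-20,0],[0,0,0],0.5],[[-40,0,0],[0,0,0],0.5],[[-40,0,0],[0,0,0],0.5],[[-40,0,0],[0,0,0],0.5],[[-40,0,0],[0,0,0],0.5],[[-40,0,0],[0,0,0],0.5],[[-40,0,0],[0,0,0],0.5]]'
cat > look.py <<'E'
from h import *
import sys
st(); im,c=snap("top"); crop(im,400,200,490,300,7,"a"+sys.argv[1]); crop(im,235,140,355,270,6,"b"+sys.argv[1])
im,c=snap("wrist"); cv2.imwrite("pics/w"+sys.argv[1]+".png",im)
E
python3 look.py 7
```

```text
time_s: 12.7
eef_pos: [0.4622, -0.2326, 0.195]
tcp_rot: [-90.0, -0.0, 89.3]
contact_force: [0.9, 1.0, -0.3]
width: 0.0425
12.7 [ 0.4622 -0.2326  0.195 ] [-89.99  -0.    89.26] F [ 0.9  1.  -0.3] w 0.0425 q [ -30.   20.  112.   -0.   48. -119.]
```

View pics/b7.png

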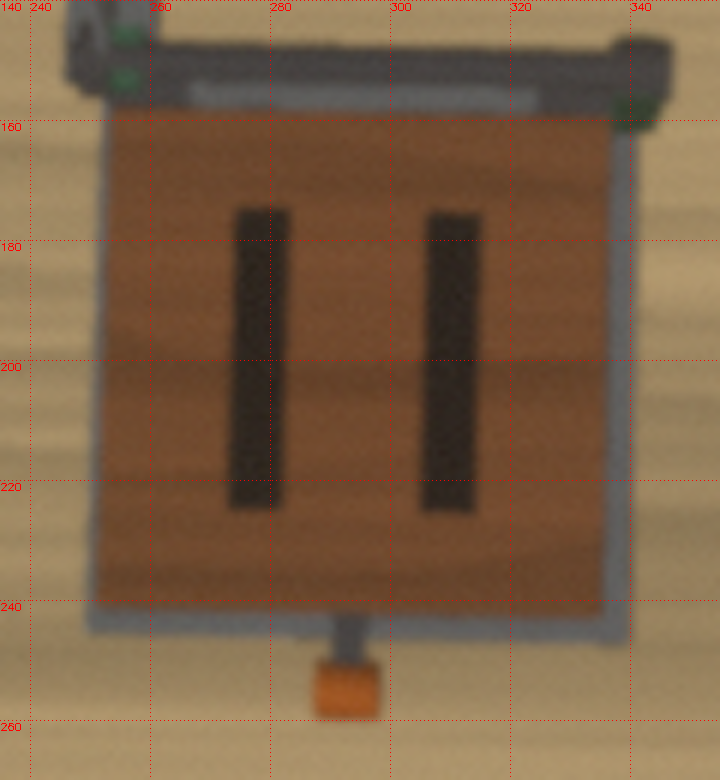

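View pics/w7.png

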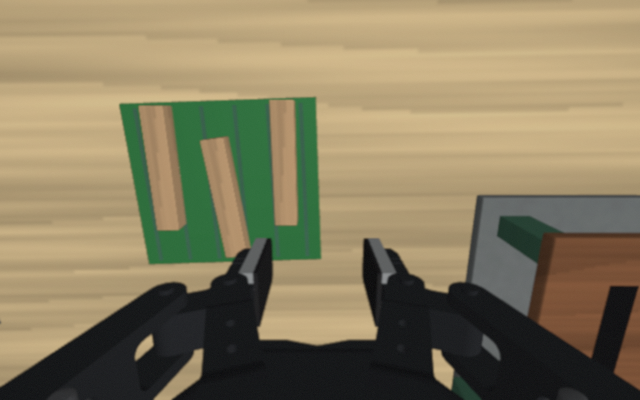

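```bash
cat > quad.py <<'E'
from h import *
def quad(c,v,z):
    "corners: left-far,right-far,right-near,left-near as seen with +x 'far' end first"
    q=world(c,v,z); m=q.mean(0); ax=(q[0]+q[1]-q[2]-q[3])/2
    print(m[:2].round(4),"len",np.linalg.norm(ax).round(4),"wid",np.linalg.norm((q[0]+q[3]-q[1]-q[2])/2).round(4),"dir",np.degrees(np.arctan2(ax[1],ax[0])).round(1)); return m
E
python3 - <<'E'
from quad import *
_,c=snap("top")
a=quad(c,[(274.5,174.7),(283.2,174.8),(281.8,224.7),(273.2,224.3)],.096)
b=quad(c,[(306.3,175.5),(314.8,175.5),(314.2,225.3),(305.2,225.2)],.096); print((a+b)/2, a-b)
im,c=snap("wrist"); quad(c,[(297,224.5),(275,225),(269.5,100.5),(295.5,99.5)],.024)
crop(im,110,80,330,270,3,"wz")
E
```

```text
[0.5954 0.079 ] len 0.1186 wid 0.0205 dir -0.8
[0.594  0.0032] len 0.1185 wid 0.0207 dir -0.6
[0.59470197 0.04105988 0.096     ] [0.00133247 0.07580484 0.        ]
[ 0.4437 -0.2648] len 0.1184 wid 0.0226 dir -0.9
```

View pics/wz.png

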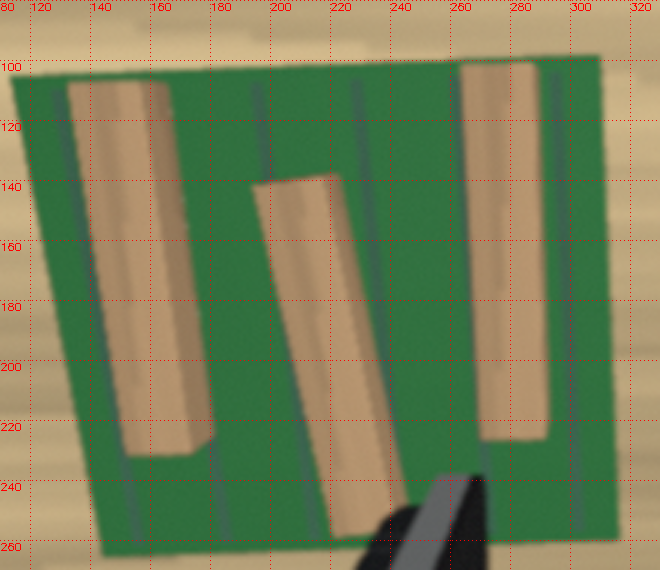

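```bash
python3 - <<'E'
from quad import *
im,c=snap("wrist")
for y in (120,160,200):
    row=im[y,240:330].astype(int); print(y,''.join('#' if r[2]>r[1]+15 else '.' for r in row))
print(''.join(str((240+i)//10%10) for i in range(90)))
quad(c,[(292.5,226),(270,226.5),(263.5,101),(288,101)],.024)
print(pix(c,[[.4473,-.2671,.024]]))
E
```

```text
120 .......................#########################.......................###################
160 .........................########################........................#################
200 ............................######################........................################
444444444455555555556666666666777777777788888888889999999999000000000011111111112222222222
[ 0.4445 -0.2687] len 0.1191 wid 0.0222 dir -0.2
[[280.46097377 169.74330648]]
```

The grid crop is the reliable reading: R1 is at about (0.446, -0.268) with direction ≈ -0.2°, and the top view agrees to within 2 mm.

```bash
python3 - <<'E'
from h import *
plan(.446,-.268,.016,89.8)
E
```

```text
shift now-axes [-37.6 178.8  15.5] turn [-0.0007 -0.0102  0.0005]  shift in target axes [-37.3 178.8  16. ]
```

```bash
python3 -m creep '[[[-20,0,8],[0,-0.01,0],0.5],[[-17,0,8],[0,0,0],0.5],[[0,40,0],[0,0,0],0.5],[[0,40,0],[0,0,0],0.45],[[0,40,0],[0,0,0],0.45],[[0,25,0],[0,0,0],0.45],[[0,15,0],[0,0,0],0.45],[[0,10,0],[0,0,0],0.45],[[0,0,0],[0,0,0],0.45],[[0,0,0],[0,0,0],0.45]]'
python3 - <<'E'
from h import *
st();plan(.446,-.268,.016,89.8)
im,c=snap("wrist"); cv2.imwrite("pics/w8.png",im)
E
```

```text
time_s: 13.95
eef_pos: [0.4466, -0.2674, 0.0256]
tcp_rot: [-90.0, 0.0, 89.9]
contact_force: [0.4, -0.7, -0.5]
width: 0.0384
13.95 [ 0.4466 -0.2674  0.0256] [-9.002e+01  1.000e-02  8.988e+01] F [ 0.4 -0.7 -0.5] w 0.0384 q [ -34.   36.  118.    0.   26. -124.]
shift now-axes [-0.6  9.6  0.6] turn [ 0.0003  0.0014 -0.0002]  shift in target axes [-0.6  9.6  0.6]
```

View pics/w8.png

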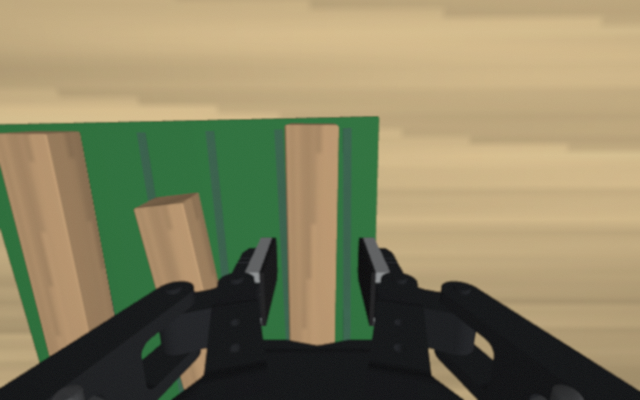

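The slat sits centrally between the fingers. I'll lower, close and lift.

```bash
python3 -m creep '[[[-1,5,0],[0,0,0],0.45],[[0,5,0],[0,0,0],0.4],[[0,0,0],[0,0,0],0.1],[[0,0,0],[0,0,0],0.1],[[0,0,0],[0,0,0],0.1],[[0,0,0],[0,0,0],0.1],[[0,-5,0],[0,0,0],0.1],[[0,-20,0],[0,0,0],0.1],[[0,-30,0],[0,0,0],0.1],[[0,-30,0],[0,0,0],0.1]]' 40
python3 - <<'E'
from h import *
st();im,c=snap("wrist"); cv2.imwrite("pics/w9.png",im)
plan(.5951-.0005,.0031,.2,89.26)
E
```

```text
time_s: 15.0
eef_pos: [0.4457, -0.2683, 0.1009]
tcp_rot: [-89.9, -0.1, 89.8]
contact_force: [1.2, -0.5, -0.3]
width: 0.0213
15.0 [ 0.4457 -0.2683  0.1009] [-8.993e+01 -5.000e-02  8.984e+01] F [ 1.2 -0.5 -0.3] w 0.0213 q [ -34.   29.  116.    0.   36. -124.]
shift now-axes [ 272.9  -95.  -146.6] turn [ 0.0032  0.0102 -0.0021]  shift in target axes [ 274.6  -94.9 -143.5]
```

View pics/w9.png

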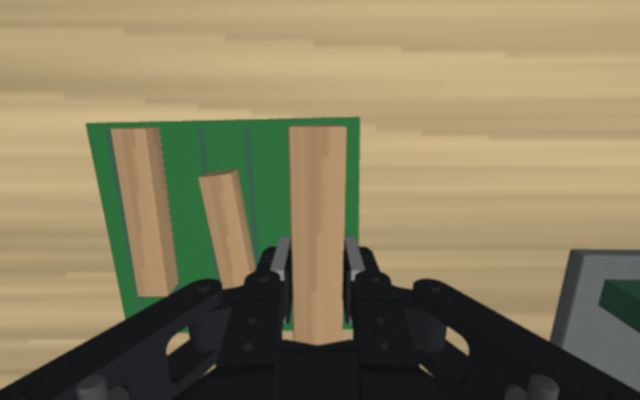

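```bash
python3 - <<'E'
from h import *
im,c=snap("wrist"); crop(im,270,100,380,200,6,"wz2"); s=env.get_state()["eef_pos"]
print(s, world(c,[(290,127),(346,127)],s[2]+.008)-s, pix(c,s+np.array([[-.06,.011,.008],[-.06,-.011,.008]])))
plan(.5942,.0031,.155,89.26)
E
```

```text
[ 0.44778703 -0.26973475  0.10347412] [[-0.06119496 -0.01098811  0.008     ]
 [-0.0611281   0.01019483  0.008     ]] [[348.06310795 130.0419163 ]
 [290.04927015 130.22868478]]
shift now-axes [ 273.1  -51.7 -145.9] turn [ 0.004   0.0102 -0.0027]  shift in target axes [ 274.7  -51.5 -142.9]
```

View pics/wz2.png

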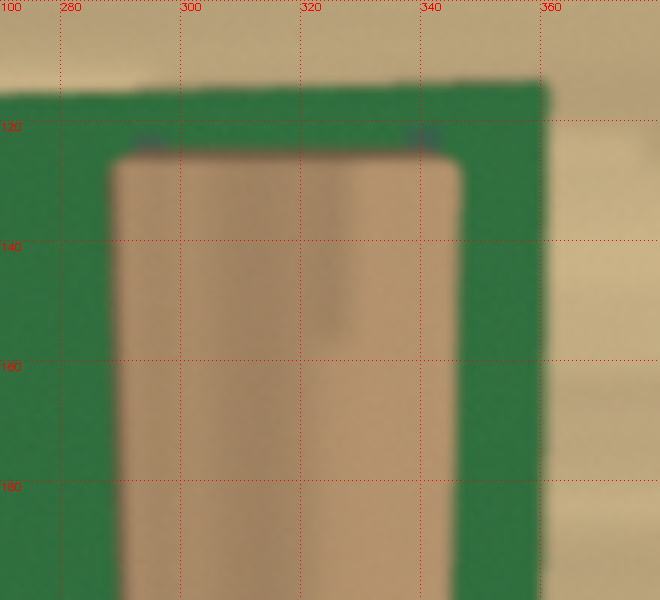

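```bash
python3 -m creep '[[[0,-26,0],[0,0.01,0],0.1],[[0,-26,0],[0,0,0],0.1],[[39,0,-20],[0,0,0],0.1],[[39,0,-20],[0,0,0],0.1],[[39,0,-20],[0,0,0],0.1],[[39,0,-20],[0,0,0],0.1],[[39,0,-21],[0,0,0],0.1],[[40,0,-21],[0,0,0],0.1],[[40,0,-21],[0,0,0],0.1],[[0,0,0],[0,0,0],0.1]]'
python3 - <<'E'
from h import *
st();plan(.5947,.0031,.109,89.26); im,c=snap("wrist"); cv2.imwrite("pics/w10.png",im)
E
```

```text
time_s: 16.1
eef_pos: [0.5948, 0.0088, 0.1516]
tcp_rot: [-90.1, -0.0, 89.5]
contact_force: [0.1, 0.4, -0.5]
width: 0.0209
16.1 [0.5948 0.0088 0.1516] [-9.007e+01 -4.000e-02  8.947e+01] F [ 0.1  0.4 -0.5] w 0.0209 q [ -2.  29. 104.   0.  47. -92.]
shift now-axes [-5.7 42.6  0.1] turn [0.0011 0.0037 0.0008]  shift in target axes [-5.7 42.6  0. ]
```

View pics/w10.png

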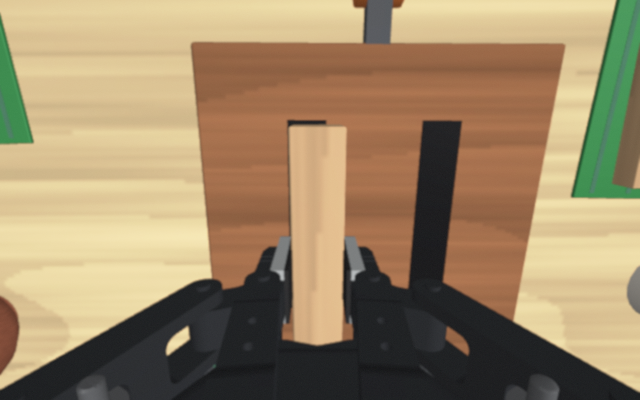

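```bash
python3 -m creep '[[[-2.5,0,0],[0,0.003,0],0.1],[[0,10,0],[0,0,0],0.1],[[0,12,0],[0,0,0],0.1],[[0,10,0],[0,0,0],0.1],[[0,6,0],[0,0,0],0.1],[[0,3,0],[0,0,0],0.1],[[0,0,0],[0,0,0],0.1],[[0,0,0],[0,0,0],0.1],[[0,0,0],[0,0,0],0.1],[[0,0,0],[0,0,0],0.1]]'
python3 - <<'E'
from h import *
st();plan(.5947,.0031,.109,89.26); im,c=snap("wrist"); cv2.imwrite("pics/w11.png",im)
E
```

```text
time_s: 17.15
eef_pos: [0.593, 0.0019, 0.1115]
tcp_rot: [-90.0, 0.0, 89.1]
contact_force: [-0.0, -0.6, -0.5]
width: 0.021
17.15 [0.593  0.0019 0.1115] [-90.04   0.    89.1 ] F [-0.  -0.6 -0.5] w 0.021 q [ -3.  32. 106.  -0.  42. -92.]
shift now-axes [ 1.2  2.5 -1.7] turn [ 0.0006 -0.0028 -0.0001]  shift in target axes [ 1.2  2.5 -1.7]
```

View pics/w11.png

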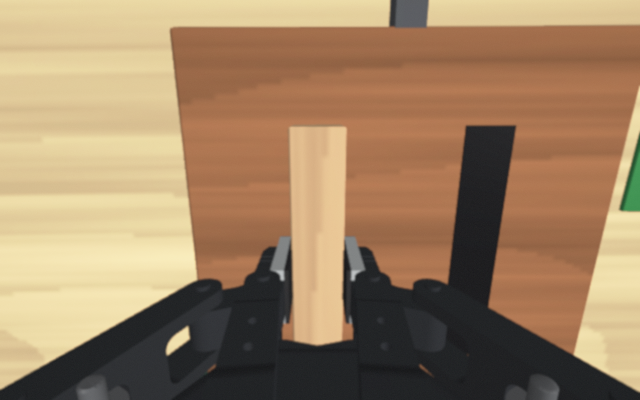

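The slat covers the right stripe, with its end level with the other stripe's end (rows ~126 and 127). I'll ease down, release and go up.

```bash
python3 -m creep '[[[1,1,-1],[0,0,0],0.1],[[0,1,0],[0,0,0],0.1],[[0,1,0],[0,0,0],0.1],[[0,0.5,0],[0,0,0],0.1],[[0,0,0],[0,0,0],0.1],[[0,0,0],[0,0,0],0.1],[[0,0,0],[0,0,0],0.1],[[0,0,0],[0,0,0],0.1],[[0,0,0],[0,0,0],0.1],[[0,0,0],[0,0,0],0.1]]'

```

```text
time_s: 18.2
eef_pos: [0.5938, 0.0029, 0.1081]
tcp_rot: [-90.0, -0.0, 89.1]
contact_force: [-3.8, 1.1, 10.6]
width: 0.0211
```

```bash
python3 -m creep '[[[0,-0.5,0],[0,0,0],0.3],[[0,0,0],[0,0,0],0.45],[[0,0,0],[0,0,0],0.45],[[0,-5,0],[0,0,0],0.45],[[0,-20,0],[0,0,0],0.45],[[0,-35,0],[0,0,0],0.45],[[0,-25,0],[0,0,0],0.45],[[-40,0,5],[0,0,0],0.45],[[-48,0,15],[0,0,0],0.45],[[-48,0,15],[0,0,0],0.45]]'
python3 -m creep '[[[-48,0,15],[0,0,0],0.45],[[-48,0,15],[0,0,0],0.45],[[-48,0,10],[0,0,0],0.45],[[-48,0,5],[0,0,0],0.45],[[0,0,0],[0,0,0],0.45],[[0,0,0],[0,0,0],0.45],[[0,0,0],[0,0,0],0.45],[[0,0,0],[0,0,0],0.45],[[0,0,0],[0,0,0],0.45],[[0,0,0],[0,0,0],0.45]]'
python3 look.py 12
python3 - <<'E'
from h import *
im,c=snap("wrist"); crop(im,170,60,370,250,4,"wz12")
E
```

```text
time_s: 19.2
eef_pos: [0.5565, -0.1331, 0.1937]
tcp_rot: [-90.0, 0.0, 89.2]
contact_force: [1.2, -0.2, -0.2]
width: 0.0383
time_s: 20.2
eef_pos: [0.5092, -0.322, 0.1932]
tcp_rot: [-90.0, 0.0, 89.2]
contact_force: [-0.1, -0.0, 0.3]
width: 0.0384
20.2 [ 0.5092 -0.322   0.1932] [-90.     0.    89.16] F [-0.1 -0.   0.3] w 0.0384 q [ -35.   27.  101.    0.   52. -124.]
```

View pics/b12.png

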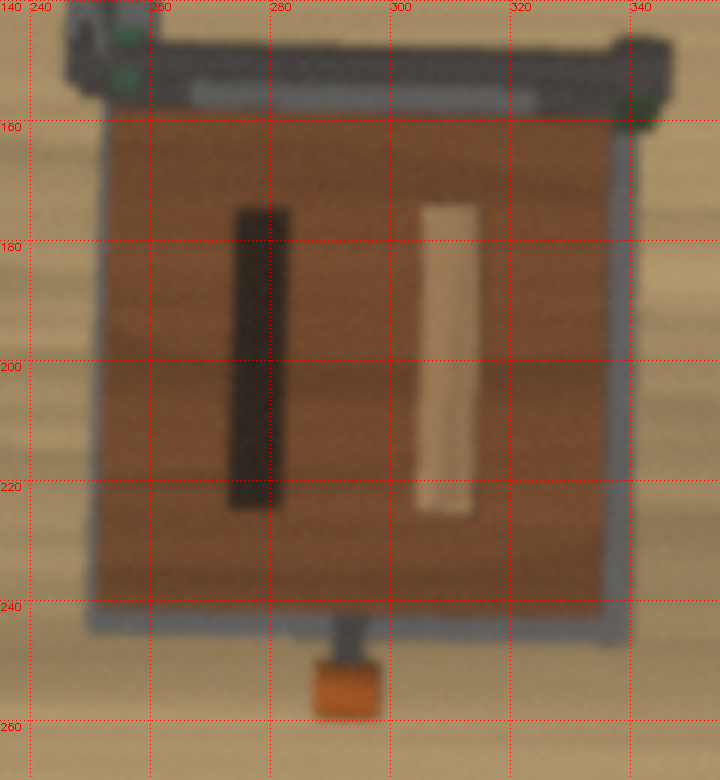

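View pics/wz12.png

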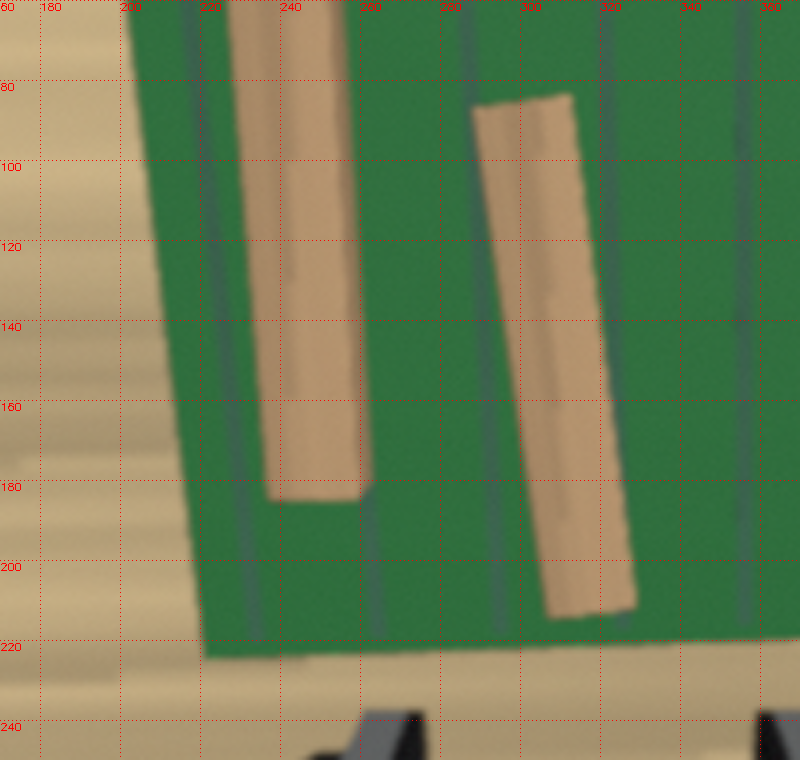

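Slat 1 sits on the right stripe (309,200). Next is R2.

```bash
python3 - <<'E'
from quad import *
im,c=snap("wrist"); m=quad(c,[(329.5,212),(307,214),(288,86.5),(313,84)],.024)
plan(m[0],m[1],.016,90+6.8)
print(pix(c,[[.4504,-.3859,.024]]))
E
```

```text
[ 0.4782 -0.3297] len 0.119 wid 0.0221 dir 6.7
shift now-axes [ -7.7 177.1  30.8] turn [ 0.     -0.1341 -0.    ]  shift in target axes [ -3.5 177.1  31.5]
[[247.30269865 122.64258986]]
```

```bash
python3 -m creep '[[[0,0,0],[0,-0.134,0],0.45],[[-3,0,16],[0,0,0],0.45],[[0,20,15],[0,0,0],0.45],[[0,40,0],[0,0,0],0.45],[[0,40,0],[0,0,0],0.45],[[0,30,0],[0,0,0],0.45],[[0,20,0],[0,0,0],0.45],[[0,15,0],[0,0,0],0.45],[[0,0,0],[0,0,0],0.45],[[0,0,0],[0,0,0],0.45]]'
python3 - <<'E'
from h import *
st();plan(.479,-.329,.016,96.7)
im,c=snap("wrist"); cv2.imwrite("pics/w13.png",im)
E
```

```text
time_s: 21.4
eef_pos: [0.4785, -0.3296, 0.0286]
tcp_rot: [-90.0, 0.0, 96.7]
contact_force: [-0.4, 0.3, 1.0]
width: 0.0381
21.4 [ 0.4785 -0.3296  0.0286] [-9.001e+01  1.000e-02  9.672e+01] F [-0.4  0.3  1. ] w 0.0381 q [ -38.   39.  109.   -0.   32. -134.]
shift now-axes [ 0.6 12.6 -0.6] turn [ 0.0001  0.0003 -0.0002]  shift in target axes [ 0.6 12.6 -0.6]
```

View pics/w13.png

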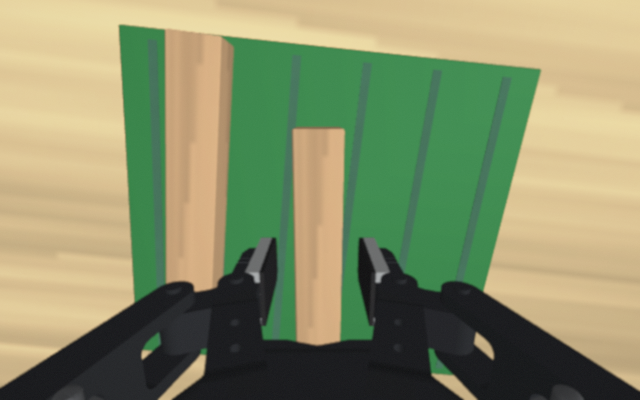

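The slat is centred between the fingers. I'll grab it and lift.

```bash
python3 -m creep '[[[0,7,0],[0,0,0],0.45],[[0,5.5,0],[0,0,0],0.4],[[0,0,0],[0,0,0],0.1],[[0,0,0],[0,0,0],0.1],[[0,0,0],[0,0,0],0.1],[[0,0,0],[0,0,0],0.1],[[0,-10,0],[0,0,0],0.1],[[0,-40,0],[0,0,0],0.1],[[0,-45,0],[0,0,0],0.1],[[0,-45,0],[0,0,0],0.1]]' 40
python3 - <<'E'
from h import *
st();plan(.5957,.0791,.155,89.26)
im,c=snap("wrist"); crop(im,270,100,380,200,4,"w14")
s=env.get_state(); M=R.from_euler('xyz',s["tcp_rot"],degrees=True)
print(pix(c,s["eef_pos"]+M.apply([[-.011,-.008,.06],[.011,-.008,.06]])))
E
```

```text
time_s: 22.45
eef_pos: [0.4782, -0.3291, 0.1577]
tcp_rot: [-90.0, -0.0, 96.8]
contact_force: [0.4, -0.1, -0.5]
width: 0.0211
22.45 [ 0.4782 -0.3291  0.1577] [-8.998e+01 -2.000e-02  9.677e+01] F [ 0.4 -0.1 -0.5] w 0.0211 q [ -38.   28.  105.    0.   47. -134.]
shift now-axes [ 391.5    2.8 -164.8] turn [-0.0003  0.1311  0.0003]  shift in target axes [ 409.7    2.7 -112.2]
[[282.58684782 138.04969706]
 [344.32416671 137.98469049]]
```

View pics/w14.png

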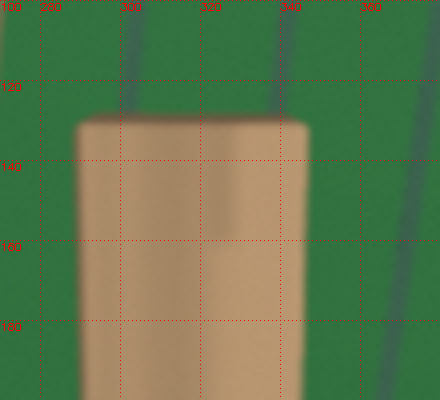

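```bash
python3 -m creep '[[[0,0,0],[0,0.131,0],0.1],[[45,0,-12],[0,0,0],0.1],[[45,0,-12],[0,0,0],0.1],[[45,0,-12],[0,0,0],0.1],[[45,0,-12],[0,0,0],0.1],[[45,0,-12],[0,0,0],0.1],[[45,0,-12],[0,0,0],0.1],[[45,0,-12],[0,0,0],0.1],[[45,0,-12],[0,0,0],0.1],[[45,0,-12],[0,0,0],0.1]]'
python3 -m creep '[[[0,0,0],[0,0,0],0.1],[[0,0,0],[0,0,0],0.1],[[0,0,0],[0,0,0],0.1],[[0,0,0],[0,0,0],0.1],[[0,0,0],[0,0,0],0.1],[[0,0,0],[0,0,0],0.1],[[0,0,0],[0,0,0],0.1],[[0,0,0],[0,0,0],0.1],[[0,0,0],[0,0,0],0.1],[[0,0,0],[0,0,0],0.1]]'
python3 - <<'E'
from h import *
st();plan(.5952,.0791,.110,89.26)
im,c=snap("wrist"); cv2.imwrite("pics/w15.png",im)
E
```

```text
time_s: 23.5
eef_pos: [0.5919, 0.0762, 0.1565]
tcp_rot: [-90.0, -0.0, 89.3]
contact_force: [1.5, -0.8, -0.0]
width: 0.0208
time_s: 24.5
eef_pos: [0.5917, 0.0742, 0.1556]
tcp_rot: [-90.0, 0.0, 89.3]
contact_force: [-0.5, -0.6, -0.5]
width: 0.0211
24.5 [0.5917 0.0742 0.1556] [-90.     0.    89.27] F [-0.5 -0.6 -0.5] w 0.0211 q [  4.  29. 103.  -0.  48. -85.]
shift now-axes [ 4.9 45.6 -3.5] turn [-0.0001  0.0002 -0.    ]  shift in target axes [ 4.9 45.6 -3.5]
```

View pics/w15.png

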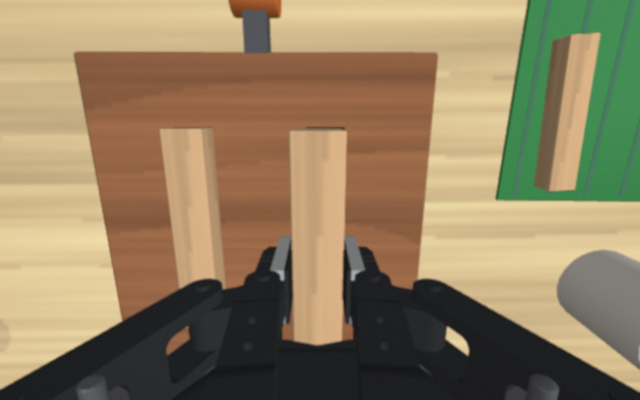

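```bash
python3 -m creep '[[[4.5,0,-3],[0,0,0],0.1],[[0,12,0],[0,0,0],0.1],[[0,14,0],[0,0,0],0.1],[[0,10,0],[0,0,0],0.1],[[0,6,0],[0,0,0],0.1],[[0,2,0],[0,0,0],0.1],[[0,1.5,0],[0,0,0],0.1],[[0,1,0],[0,0,0],0.1],[[0,0,0],[0,0,0],0.1],[[0,0,0],[0,0,0],0.1]]'
python3 - <<'E'
from h import *
st();plan(.5952,.0791,.108,89.26)
im,c=snap("wrist"); crop(im,140,80,360,240,3,"w16")
E
```

```text
time_s: 25.55
eef_pos: [0.5949, 0.0787, 0.1094]
tcp_rot: [-90.0, -0.0, 89.3]
contact_force: [0.1, 0.2, 0.6]
width: 0.0208
25.55 [0.5949 0.0787 0.1094] [-90.03  -0.    89.27] F [0.1 0.2 0.6] w 0.0208 q [  5.  33. 105.  -0.  43. -85.]
shift now-axes [ 0.4  1.4 -0.2] turn [0.0006 0.0001 0.    ]  shift in target axes [ 0.4  1.4 -0.2]
```

View pics/w16.png

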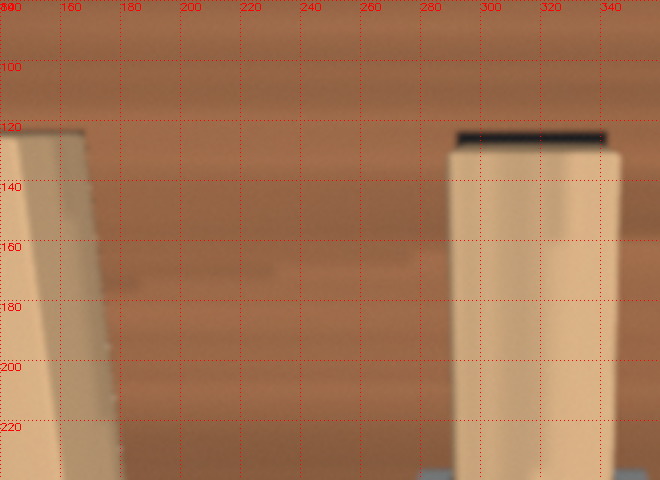

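```bash
python3 -m creep '[[[0,1,1],[0,0,0],0.1],[[0,0.7,0],[0,0,0],0.1],[[0,0,0],[0,0,0],0.1],[[0,0,0],[0,0,0],0.3],[[0,0,0],[0,0,0],0.45],[[0,0,0],[0,0,0],0.45],[[0,-5,0],[0,0,0],0.45],[[0,-25,0],[0,0,0],0.45],[[0,-35,0],[0,0,0],0.45],[[0,-25,0],[0,0,0],0.45]]'
python3 -m creep '[[[-47,0,8],[0,0,0],0.45],[[-48,0,12],[0,0,0],0.45],[[-48,0,12],[0,0,0],0.45],[[-48,0,12],[0,0,0],0.45],[[-48,0,12],[0,0,0],0.45],[[-48,0,12],[0,0,0],0.45],[[-48,0,12],[0,0,0],0.45],[[-48,0,12],[0,0,0],0.45],[[-48,0,12],[0,0,0],0.45],[[-20,0,4],[0,0,0],0.45]]'
python3 -m creep '[[[0,0,0],[0,0,0],0.45],[[0,0,0],[0,0,0],0.45],[[0,0,0],[0,0,0],0.45],[[0,0,0],[0,0,0],0.45],[[0,0,0],[0,0,0],0.45],[[0,0,0],[0,0,0],0.45],[[0,0,0],[0,0,0],0.45],[[0,0,0],[0,0,0],0.45],[[0,0,0],[0,0,0],0.45],[[0,0,0],[0,0,0],0.45]]'
python3 look.py 17
python3 - <<'E'
from h import *
im,c=snap("wrist"); print(pix(c,[.449,-.388,.024])); crop(im,230,50,430,240,4,"wz17")
E
```

```text
time_s: 26.6
eef_pos: [0.5941, 0.0787, 0.1994]
tcp_rot: [-90.0, -0.0, 89.3]
contact_force: [-0.3, -0.2, 0.8]
width: 0.0381
time_s: 27.6
eef_pos: [0.4786, -0.3748, 0.1977]
tcp_rot: [-90.0, 0.1, 89.1]
contact_force: [1.4, 0.3, 0.0]
width: 0.0383
time_s: 28.6
eef_pos: [0.48, -0.3709, 0.1974]
tcp_rot: [-90.0, -0.0, 89.3]
contact_force: [0.5, 0.2, 0.5]
width: 0.038
28.6 [ 0.48   -0.3709  0.1974] [-90.    -0.    89.26] F [0.5 0.2 0.5] w 0.038 q [ -41.   27.  100.    0.   53. -130.]
[[299.65042287 151.92937951]]
```

View pics/b17.png

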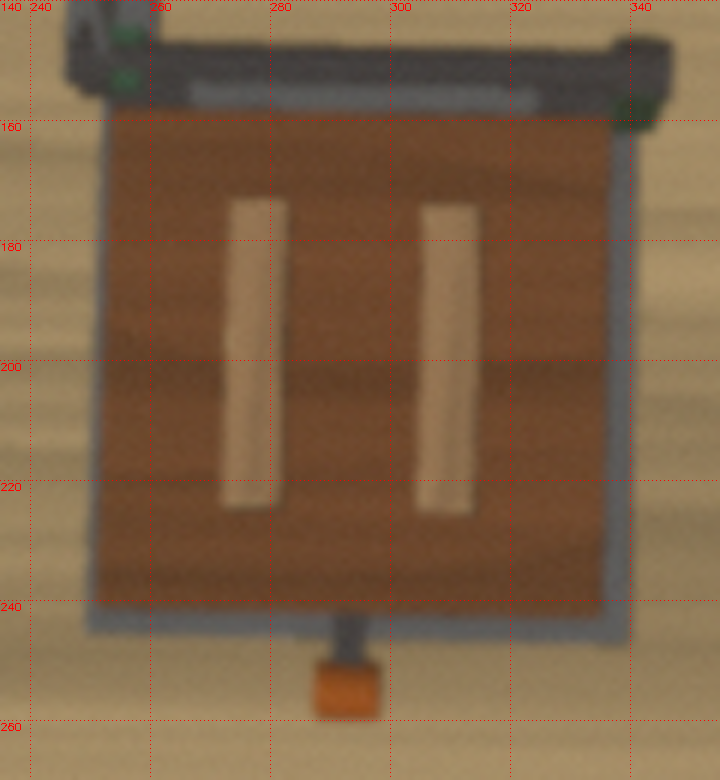

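View pics/wz17.png

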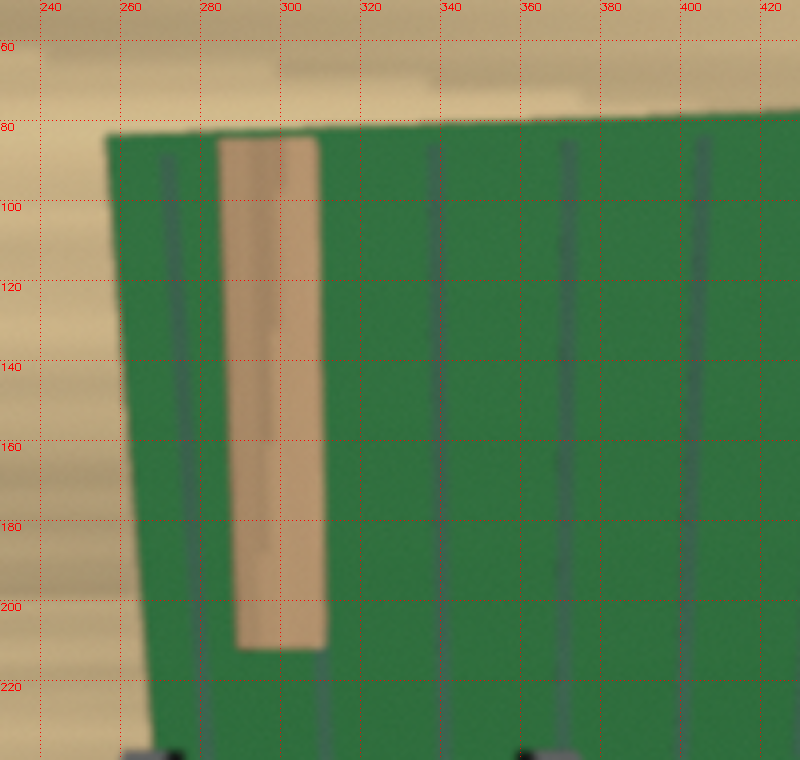

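```bash
python3 - <<'E'
from quad import *
_,c=snap("top")
quad(c,[(273.3,173.2),(283,173.2),(281.8,224),(271.7,224.5)],.116)
quad(c,[(305.2,174),(314.8,174.2),(313.8,225.3),(304.2,225.2)],.116)
im,c=snap("wrist"); m=quad(c,[(312,212),(289,212),(284.5,84.5),(309,84)],.024)
plan(m[0],m[1],.016,90+.0)
E
```

```text
[0.5955 0.0792] len 0.1196 wid 0.0231 dir -0.8
[0.5938 0.0044] len 0.1198 wid 0.0224 dir -0.7
[ 0.4485 -0.3888] len 0.1195 wid 0.0223 dir 0.1
shift now-axes [-18.3 181.4  31.2] turn [-0.     -0.0128 -0.    ]  shift in target axes [-17.9 181.4  31.4]
```

```bash
python3 -m creep '[[[-9,0,15],[0,-0.013,0],0.45],[[-9,20,16],[0,0,0],0.45],[[0,40,0],[0,0,0],0.45],[[0,40,0],[0,0,0],0.45],[[0,35,0],[0,0,0],0.45],[[0,20,0],[0,0,0],0.45],[[0,14,0],[0,0,0],0.45],[[0,0,0],[0,0,0],0.45],[[0,0,0],[0,0,0],0.45],[[0,0,0],[0,0,0],0.45]]'
python3 - <<'E'
from h import *
st();plan(.4485,-.3885,.016,90)
im,c=snap("wrist"); cv2.imwrite("pics/w18.png",im)
E
```

```text
time_s: 29.85
eef_pos: [0.4496, -0.3893, 0.0297]
tcp_rot: [-90.1, 0.1, 90.0]
contact_force: [0.6, 0.2, -0.4]
width: 0.0386
29.85 [ 0.4496 -0.3893  0.0297] [-9.008e+01  8.000e-02  9.001e+01] F [ 0.6  0.2 -0.4] w 0.0386 q [ -44.   39.  108.    0.   33. -134.]
shift now-axes [ 0.8 13.7  1.1] turn [ 0.0014  0.0002 -0.0013]  shift in target axes [ 0.8 13.7  1.1]
```

View pics/w18.png

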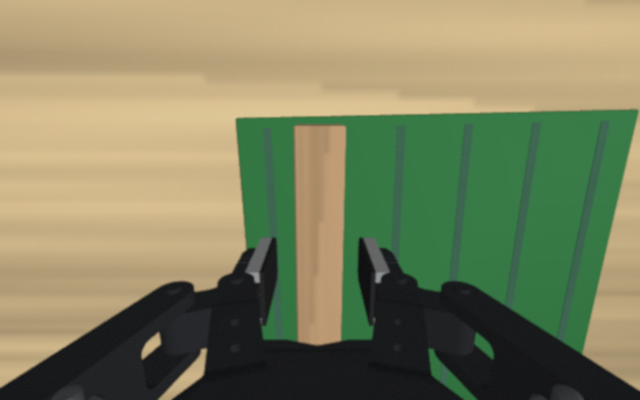

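The slat is centred between the fingers. I'll grab it, lift, and check that it's held.

```bash
python3 -m creep '[[[0,7,0],[0,0,0],0.45],[[0,6.5,0],[0,0,0],0.4],[[0,0,0],[0,0,0],0.1],[[0,0,0],[0,0,0],0.1],[[0,0,0],[0,0,0],0.1],[[0,0,0],[0,0,0],0.1],[[0,-10,0],[0,0,0],0.1],[[0,-45,0],[0,0,0],0.1],[[0,-48,0],[0,0,0],0.1],[[0,-48,0],[0,0,0],0.1]]' 40
python3 -m creep '[[[0,-20,0],[0,0.145,0],0.1],[[0,0,0],[0,0.145,0],0.1],[[0,0,0],[0,0.145,0],0.1],[[0,0,0],[0,0.145,0],0.1],[[0,0,0],[0,0.145,0],0.1],[[0,0,0],[0,0.145,0],0.1],[[0,0,0],[0,0.145,0],0.1],[[0,0,0],[0,0.145,0],0.1],[[0,0,0],[0,0.145,0],0.1],[[0,0,0],[0,0.145,0],0.1]]' 40
python3 - <<'E'
from h import *
st();plan(.6327,.0406,.19,-.74)
im,c=snap("wrist"); crop(im,270,100,380,200,4,"w19")
E
```

```text
time_s: 30.9
eef_pos: [0.4484, -0.3882, 0.1675]
tcp_rot: [-89.9, -0.0, 90.0]
contact_force: [1.3, -0.4, 0.3]
width: 0.0211
time_s: 31.9
eef_pos: [0.4487, -0.3885, 0.1861]
tcp_rot: [-90.0, 0.0, 6.6]
contact_force: [-0.9, -0.2, -0.5]
width: 0.0213
31.9 [ 0.4487 -0.3885  0.1861] [-8.998e+01  1.000e-02  6.590e+00] F [-0.9 -0.2 -0.5] w 0.0213 q [-44.  27. 102.   0.  51. -50.]
shift now-axes [232.   -3.9 405.1] turn [-0.0003  0.1279 -0.0003]  shift in target axes [178.5  -3.9 431.4]
```

View pics/w19.png

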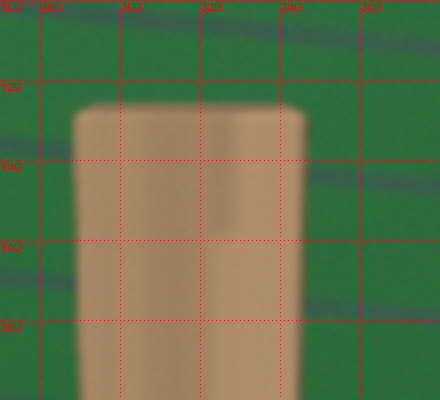

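```bash
python3 -m creep '[[[0,0,0],[0,0.128,0],0.1],[[17.5,0,43],[0,0,0],0.1],[[17.5,0,43],[0,0,0],0.1],[[17.5,0,43],[0,0,0],0.1],[[17.5,0,43],[0,0,0],0.1],[[17.5,0,43],[0,0,0],0.1],[[17.5,0,43],[0,0,0],0.1],[[17.5,0,43],[0,0,0],0.1],[[17.5,0,43],[0,0,0],0.1],[[17.5,0,43],[0,0,0],0.1]]'
python3 -m creep '[[[17.5,0,43],[0,0,0],0.1],[[0,0,0],[0,0,0],0.1],[[0,0,0],[0,0,0],0.1],[[0,0,0],[0,0,0],0.1],[[0,0,0],[0,0,0],0.1],[[0,0,0],[0,0,0],0.1],[[0,0,0],[0,0,0],0.1],[[0,0,0],[0,0,0],0.1],[[0,0,0],[0,0,0],0.1],[[0,0,0],[0,0,0],0.1]]'
python3 - <<'E'
from h import *
st();plan(.6327,.0396,.131,-.74)
im,c=snap("wrist"); cv2.imwrite("pics/w20.png",im)
E
```

```text
time_s: 32.95
eef_pos: [0.6094, -0.0009, 0.1861]
tcp_rot: [-90.0, 0.0, -0.2]
contact_force: [0.3, -0.7, -0.8]
width: 0.0211
time_s: 33.95
eef_pos: [0.6269, 0.04, 0.1859]
tcp_rot: [-90.0, -0.0, -0.4]
contact_force: [0.2, 0.2, -0.5]
width: 0.0211
33.95 [0.6269 0.04   0.1859] [-90.   -0.   -0.4] F [ 0.2  0.2 -0.5] w 0.0211 q [ 1. 29. 98. -0. 53.  1.]
shift now-axes [ 5.8 54.9 -0.3] turn [0.     0.0059 0.    ]  shift in target axes [ 5.8 54.9 -0.3]
```

View pics/w20.png

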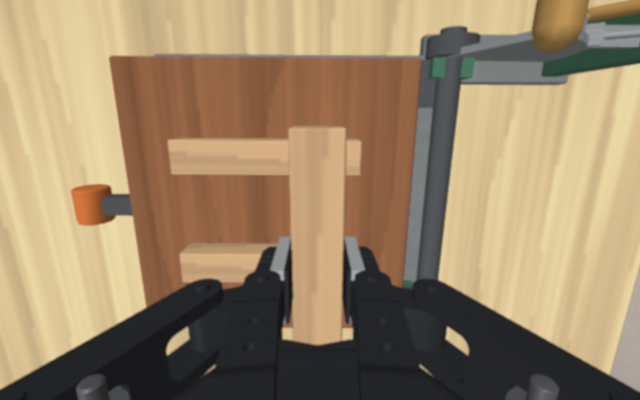

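```bash
python3 -m creep '[[[5.8,0,0],[0,0.006,0],0.1],[[0,13,0],[0,0,0],0.1],[[0,15,0],[0,0,0],0.1],[[0,14,0],[0,0,0],0.1],[[0,8,0],[0,0,0],0.1],[[0,4,0],[0,0,0],0.1],[[0,1.5,0],[0,0,0],0.1],[[0,0.5,0],[0,0,0],0.1],[[0,0,0],[0,0,0],0.1],[[0,0,0],[0,0,0],0.1]]'
python3 - <<'E'
from h import *
st();plan(.6327,.0396,.129,-.74)
im,c=snap("wrist"); cv2.imwrite("pics/w21.png",im)
E
```

```text
time_s: 35.0
eef_pos: [0.633, 0.04, 0.1304]
tcp_rot: [-90.0, -0.0, -0.7]
contact_force: [0.5, -0.1, 0.1]
width: 0.0211
35.0 [0.633  0.04   0.1304] [-9.0e+01 -5.0e-02 -7.4e-01] F [ 0.5 -0.1  0.1] w 0.0211 q [ 1. 33. 99. -0. 47.  2.]
shift now-axes [-0.3  1.4 -0.4] turn [-0.     -0.0001  0.0008]  shift in target axes [-0.3  1.4 -0.4]
```

View pics/w21.png

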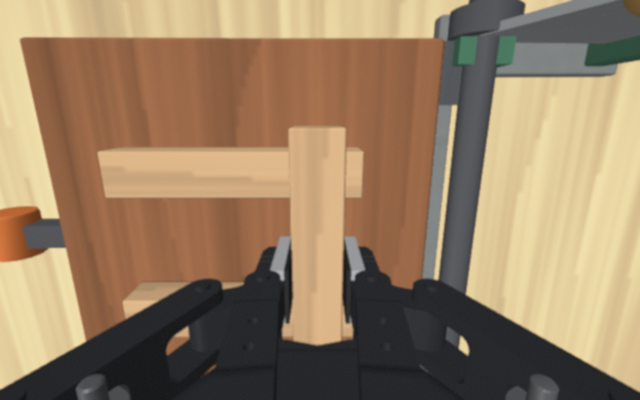

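```bash
python3 -m creep '[[[0,1,0],[0,0,0],0.1],[[0,1,0],[0,0,0],0.1],[[0,0,0],[0,0,0],0.1],[[0,0,0],[0,0,0],0.3],[[0,0,0],[0,0,0],0.45],[[0,0,0],[0,0,0],0.45],[[0,-5,0],[0,0,0],0.45],[[0,-25,0],[0,0,0],0.45],[[0,-35,0],[0,0,0],0.45],[[0,-25,0],[0,0,0],0.45]]'
python3 -m creep '[[[-10,0,40],[0,0,0],0.45],[[-15,0,40],[0,0,0],0.45],[[-15,0,40],[0,0,0],0.45],[[-15,0,40],[0,0,0],0.45],[[-10,0,40],[0,0,0],0.45],[[0,0,30],[0,-0.145,0],0.45],[[0,0,0],[0,-0.145,0],0.45],[[0,0,0],[0,-0.145,0],0.45],[[0,0,0],[0,-0.145,0],0.45],[[0,0,0],[0,-0.145,0],0.45]]'
python3 -m creep '[[[0,0,0],[0,-0.145,0],0.45],[[0,0,0],[0,-0.145,0],0.45],[[0,0,0],[0,-0.145,0],0.45],[[0,0,0],[0,-0.145,0],0.45],[[0,0,0],[0,-0.145,0],0.45],[[0,0,0],[0,-0.145,0],0.45],[[0,0,0],[0,0,0],0.45],[[0,0,0],[0,0,0],0.45],[[0,0,0],[0,0,0],0.45],[[0,0,0],[0,0,0],0.45]]'
python3 look.py 22
python3 - <<'E'
from h import *
plan(.5332,.278,.02,92)
im,c=snap("wrist"); print(pix(c,[.5332,.278,.024])); crop(im,220,50,460,240,3,"wz22")
im,c=snap("top");crop(im,135,180,225,280,7,"c22")
E
```

```text
time_s: 36.05
eef_pos: [0.6331, 0.04, 0.2201]
tcp_rot: [-90.0, -0.1, -0.7]
contact_force: [0.1, 0.1, -0.4]
width: 0.0384
time_s: 37.05
eef_pos: [0.5706, 0.271, 0.2182]
tcp_rot: [-90.0, -0.0, 41.2]
contact_force: [-0.9, -0.3, -0.5]
width: 0.0385
time_s: 38.05
eef_pos: [0.5707, 0.2709, 0.218]
tcp_rot: [-90.0, 0.0, 90.5]
contact_force: [-1.0, -0.4, 0.3]
width: 0.0383
38.05 [0.5707 0.2709 0.218 ] [-90.     0.    90.51] F [-1.  -0.4  0.3] w 0.0383 q [ 23.  27.  95.  -0.  57. -68.]
shift now-axes [  7.5 197.9  37.4] turn [ 0.    -0.025  0.   ]  shift in target axes [  8.5 197.9  37.2]
[[325.62598252 142.82489883]]
```

View pics/b22.png

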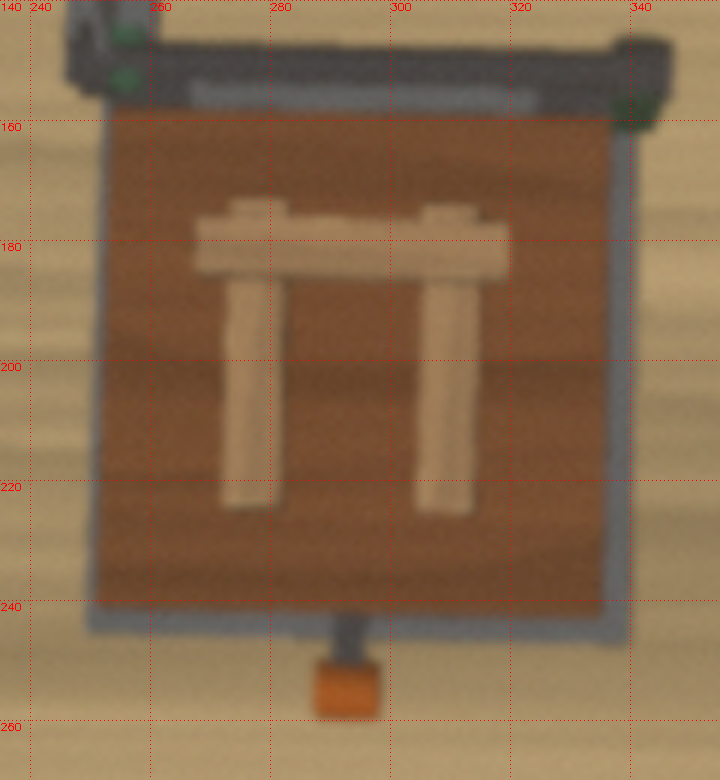

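View pics/wz22.png

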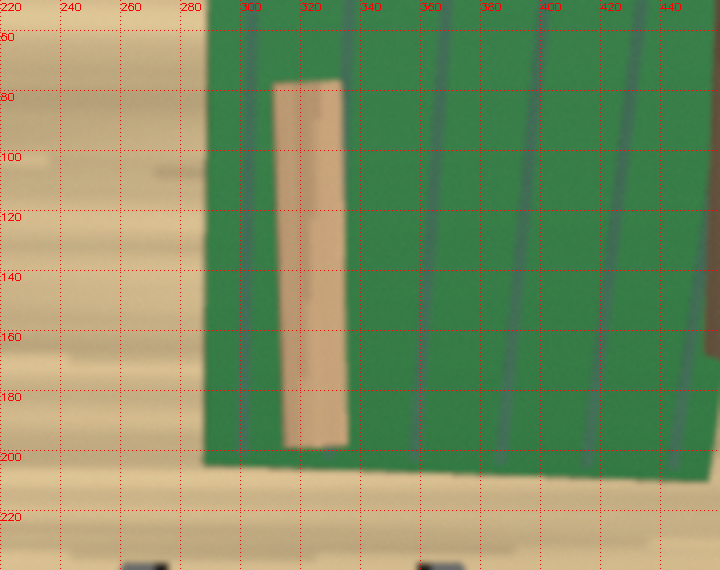

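```bash
python3 - <<'E'
from quad import *
_,c=snap("top")
quad(c,[(267.5,176.3),(319.7,177.3),(319.7,186.8),(267.5,185)],.136)
im,c=snap("wrist"); m=quad(c,[(336,198.5),(315,199),(311,78),(334,77)],.024)
plan(m[0],m[1],.016,90+2)
E
```

```text
[0.6337 0.041 ] len 0.0211 wid 0.12 dir 0.6
[0.5315 0.2764] len 0.1191 wid 0.0219 dir 2.3
shift now-axes [  5.9 201.9  39.1] turn [-0.     -0.0241  0.    ]  shift in target axes [  6.9 201.9  39. ]
```

View pics/c22.png

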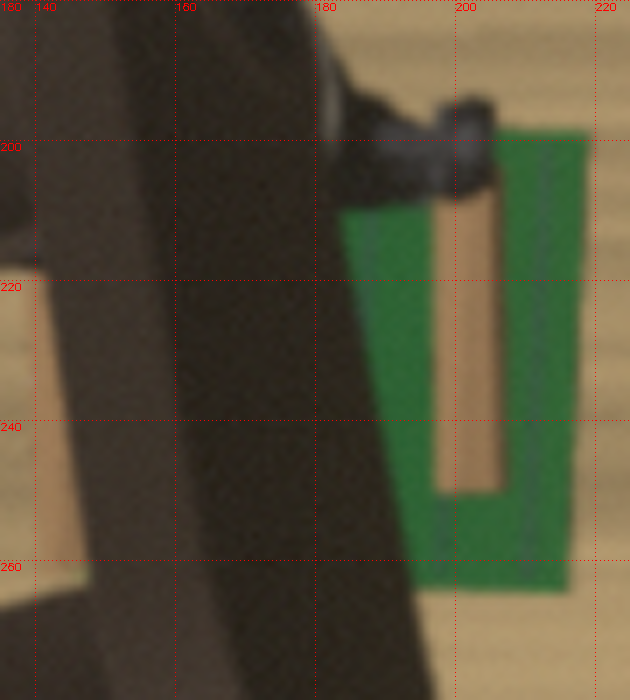

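The far slat of layer 2 is well placed. Now I'll go down on L2.

```bash
python3 -m creep '[[[3,0,19],[0,-0.026,0],0.45],[[3.5,30,20],[0,0,0],0.45],[[0,45,0],[0,0,0],0.45],[[0,45,0],[0,0,0],0.45],[[0,35,0],[0,0,0],0.45],[[0,20,0],[0,0,0],0.45],[[0,14,0],[0,0,0],0.45],[[0,0,0],[0,0,0],0.45],[[0,0,0],[0,0,0],0.45],[[0,0,0],[0,0,0],0.45]]'
python3 - <<'E'
from h import *
st();plan(.532,.277,.016,92.1)
im,c=snap("wrist"); cv2.imwrite("pics/w23.png",im)
E
```

```text
time_s: 39.35
eef_pos: [0.5324, 0.2768, 0.0302]
tcp_rot: [-90.1, -0.0, 92.1]
contact_force: [0.3, 0.1, -0.1]
width: 0.0386
39.35 [0.5324 0.2768 0.0302] [-9.011e+01 -4.000e-02  9.213e+01] F [ 0.3  0.1 -0.1] w 0.0386 q [ 25.  39. 107.   0.  34. -68.]
shift now-axes [ 0.2 14.2  0.4] turn [0.0019 0.0005 0.0008]  shift in target axes [ 0.2 14.2  0.4]
```

View pics/w23.png

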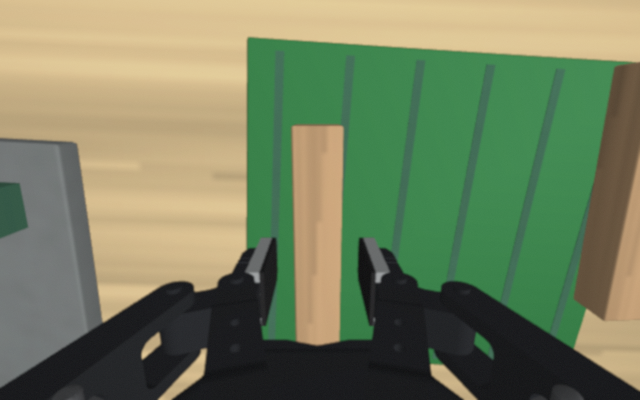

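```bash
python3 -m creep '[[[0,7,0],[0,0,0],0.45],[[0,7,0],[0,0,0],0.4],[[0,0,0],[0,0,0],0.1],[[0,0,0],[0,0,0],0.1],[[0,0,0],[0,0,0],0.1],[[0,0,0],[0,0,0],0.1],[[0,-10,0],[0,0,0],0.1],[[0,-48,0],[0,0,0],0.1],[[0,-48,0],[0,0,0],0.1],[[0,-48,0],[0,0,0],0.1]]' 40
python3 -m creep '[[[0,-20,0],[0,0.145,0],0.1],[[0,0,0],[0,0.145,0],0.1],[[0,0,0],[0,0.145,0],0.1],[[0,0,0],[0,0.145,0],0.1],[[0,0,0],[0,0.145,0],0.1],[[0,0,0],[0,0.145,0],0.1],[[0,0,0],[0,0.145,0],0.1],[[0,0,0],[0,0.145,0],0.1],[[0,0,0],[0,0.145,0],0.1],[[0,0,0],[0,0.145,0],0.1]]' 40
python3 - <<'E'
from h import *
st();plan(.5567,.0406,.19,-.74)
im,c=snap("wrist"); crop(im,270,100,380,200,4,"w24"); im,c=snap("top");crop(im,135,180,225,280,7,"c24")
E
```

```text
time_s: 40.4
eef_pos: [0.5309, 0.2761, 0.1706]
tcp_rot: [-89.9, 0.0, 92.1]
contact_force: [0.6, 0.9, -0.9]
width: 0.0211
time_s: 41.4
eef_pos: [0.5312, 0.2763, 0.189]
tcp_rot: [-90.0, 0.0, 8.7]
contact_force: [-0.1, -0.0, -0.2]
width: 0.0211
41.4 [0.5312 0.2763 0.189 ] [-9.001e+01  2.000e-02  8.710e+00] F [-0.1 -0.  -0.2] w 0.0211 q [ 25.  27. 101.   0.  52.  16.]
shift now-axes [ -10.5   -1.  -236.8] turn [ 0.0002  0.1649 -0.0004]  shift in target axes [  28.5   -1.  -235.3]
```

View pics/w24.png

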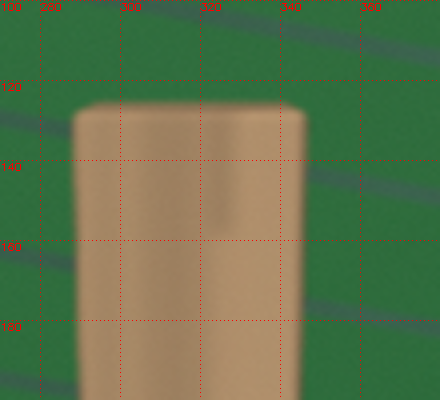

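```bash
python3 -m creep '[[[0,0,0],[0,0.08,0],0.1],[[0,0,0],[0,0.083,0],0.1],[[4,0,-33],[0,0,0],0.1],[[4,0,-34],[0,0,0],0.1],[[4,0,-34],[0,0,0],0.1],[[4,0,-34],[0,0,0],0.1],[[4,0,-34],[0,0,0],0.1],[[4,0,-34],[0,0,0],0.1],[[4,0,-33],[0,0,0],0.1],[[0,0,0],[0,0,0],0.1]]'
python3 -m creep '[[[0,0,0],[0,0,0],0.1],[[0,0,0],[0,0,0],0.1],[[0,0,0],[0,0,0],0.1],[[0,10,0],[0,0,0],0.1],[[0,15,0],[0,0,0],0.1],[[0,0,0],[0,0,0],0.1],[[0,0,0],[0,0,0],0.1],[[0,0,0],[0,0,0],0.1],[[0,0,0],[0,0,0],0.1],[[0,0,0],[0,0,0],0.1]]'
python3 - <<'E'
from h import *
st();plan(.5567,.0406,.130,-.74)
im,c=snap("wrist"); cv2.imwrite("pics/w25.png",im)
E
```

```text
time_s: 42.5
eef_pos: [0.5586, 0.037, 0.189]
tcp_rot: [-90.0, -0.0, -0.2]
contact_force: [-0.0, 0.8, -0.6]
width: 0.0211
time_s: 43.5
eef_pos: [0.5586, 0.0403, 0.1643]
tcp_rot: [-90.0, -0.0, -0.3]
contact_force: [-0.4, -0.4, -0.3]
width: 0.0209
43.5 [0.5586 0.0403 0.1643] [-9.0e+01 -4.0e-02 -2.9e-01] F [-0.4 -0.4 -0.3] w 0.0209 q [  1.  26. 108.   0.  46.   1.]
shift now-axes [-1.9 34.3  0.3] turn [-0.      0.0079  0.0007]  shift in target axes [-1.9 34.3  0.3]
```

View pics/w25.png

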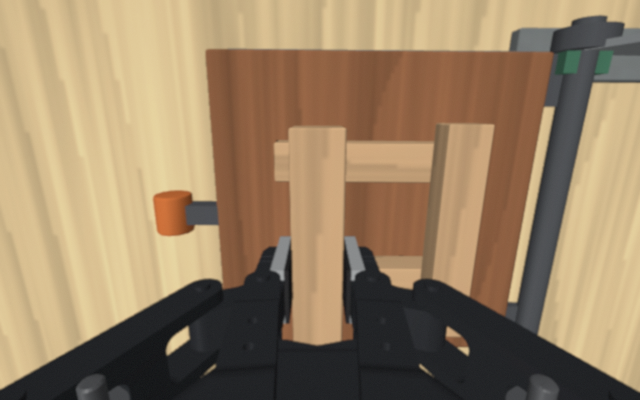

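```bash
python3 -m creep '[[[-2,0,0],[0,0.008,0],0.1],[[0,12,0],[0,0,0],0.1],[[0,12,0],[0,0,0],0.1],[[0,7,0],[0,0,0],0.1],[[0,2,0],[0,0,0],0.1],[[0,1.5,0],[0,0,0],0.1],[[0,1,0],[0,0,0],0.1],[[0,0,0],[0,0,0],0.1],[[0,0,0],[0,0,0],0.1],[[0,0,0],[0,0,0],0.1]]'

```

```text
time_s: 44.55
eef_pos: [0.5565, 0.0403, 0.1287]
tcp_rot: [-90.0, -0.0, -0.7]
contact_force: [0.3, 0.2, -0.6]
width: 0.0212
```

```bash
python3 -m creep '[[[0,0.7,0],[0,0,0],0.1],[[0,0,0],[0,0,0],0.1],[[0,0,0],[0,0,0],0.3],[[0,0,0],[0,0,0],0.45],[[0,0,0],[0,0,0],0.45],[[0,-5,0],[0,0,0],0.45],[[0,-25,0],[0,0,0],0.45],[[0,-35,0],[0,0,0],0.45],[[0,-25,0],[0,0,0],0.45],[[0,0,30],[0,0,0],0.45]]'
python3 -m creep '[[[4,0,48],[0,0,0],0.45],[[4,0,48],[0,0,0],0.45],[[4,0,48],[0,0,0],0.45],[[4,0,48],[0,0,0],0.45],[[4,0,48],[0,0,0],0.45],[[0,0,46],[0,0,0],0.45],[[0,0,30],[0,-0.145,0],0.45],[[0,0,0],[0,-0.145,0],0.45],[[0,0,0],[0,-0.145,0],0.45],[[0,0,0],[0,-0.145,0],0.45]]'
python3 -m creep '[[[0,0,0],[0,-0.145,0],0.45],[[0,0,0],[0,-0.145,0],0.45],[[0,0,0],[0,-0.145,0],0.45],[[0,0,0],[0,-0.145,0],0.45],[[0,0,0],[0,-0.145,0],0.45],[[0,0,0],[0,-0.145,0],0.45],[[0,0,0],[0,-0.145,0],0.45],[[0,0,0],[0,-0.06,0],0.45],[[0,0,0],[0,0,0],0.45],[[0,0,0],[0,0,0],0.45]]'
python3 look.py 26
python3 - <<'E'
from h import *
plan(.5407,.3917,.02,95)
im,c=snap("wrist"); print(pix(c,[.5407,.3917,.024])); crop(im,200,50,460,240,3,"wz26")
E
```

```text
time_s: 45.55
eef_pos: [0.5588, 0.0686, 0.2216]
tcp_rot: [-90.0, -0.3, -0.9]
contact_force: [-0.3, 1.3, -0.7]
width: 0.0386
time_s: 46.55
eef_pos: [0.5806, 0.3864, 0.2178]
tcp_rot: [-90.0, 0.0, 32.9]
contact_force: [0.1, -0.4, -0.6]
width: 0.0385
time_s: 47.55
eef_pos: [0.5808, 0.386, 0.2179]
tcp_rot: [-90.0, -0.0, 94.0]
contact_force: [1.2, 0.2, -0.3]
width: 0.0388
47.55 [0.5808 0.386  0.2179] [-90.    -0.    93.95] F [ 1.2  0.2 -0.3] w 0.0388 q [ 31.  33.  86.  -0.  61. -63.]
shift now-axes [  8.5 197.8  39.7] turn [ 0.     -0.0178  0.    ]  shift in target axes [  9.2 197.8  39.5]
[[326.60221621 140.62194594]]
```

View pics/b26.png

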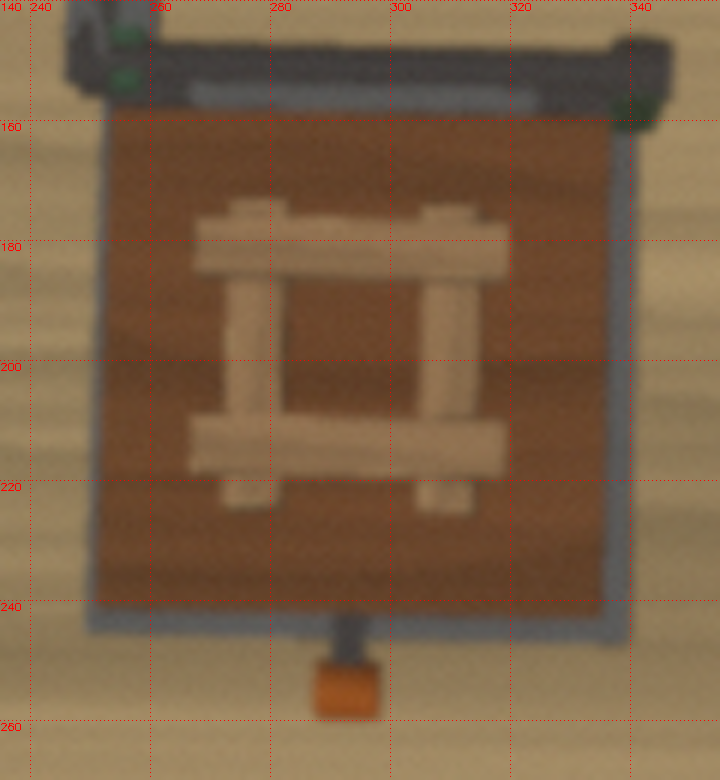

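View pics/wz26.png

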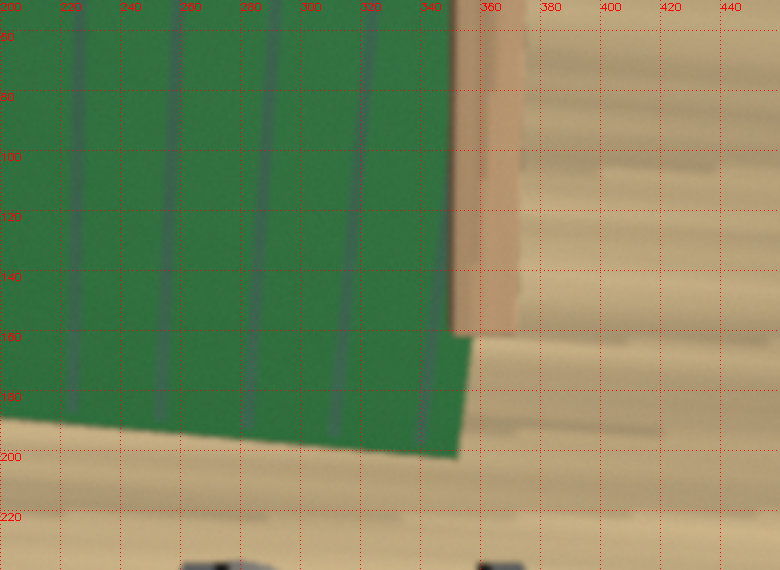

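L1 has been knocked aside and now lies over the mat's left edge. I'll look at the whole picture.

```bash
python3 - <<'E'
from h import *
im,c=snap("wrist"); cv2.imwrite("pics/w27.png",im); crop(im,300,0,460,190,4,"wz27")
im,c=snap("scene"); crop(im,370,120,480,230,6,"s27")
im,c=snap("top"); crop(im,125,150,225,280,6,"t27")
E
```

```text
(no output)
```

View pics/wz27.png

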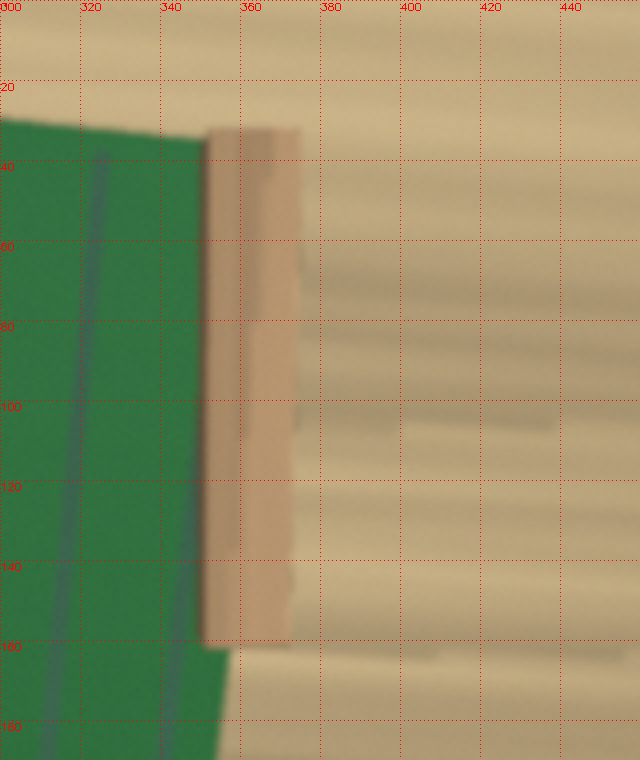

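View pics/s27.png

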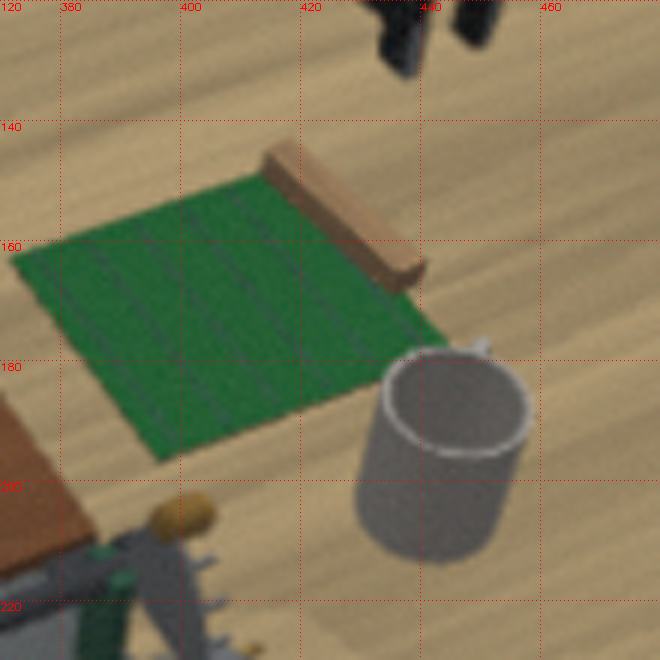

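View pics/t27.png

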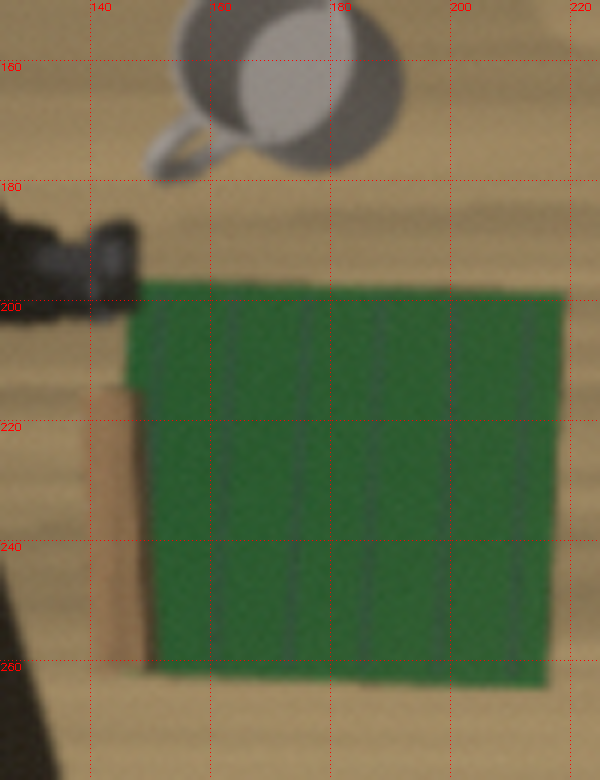

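```bash
python3 - <<'E'
from quad import *
im,c=snap("wrist"); m=quad(c,[(372.5,162),(351.5,161.5),(352,32),(375.3,32)],.023)
print(world(c,[(357.5,162),(351.5,35)],.004), world(c,[(354,180),(357.5,162)],.004))
plan(m[0],m[1],.016,95)
E
```

```text
[0.4998 0.4236] len 0.1197 wid 0.0214 dir 5.4
[[0.56258618 0.42730092 0.004     ]
 [0.43936948 0.40866213 0.004     ]] [[0.58249887 0.42551437 0.004     ]
 [0.56258618 0.42730092 0.004     ]]
shift now-axes [ 43.3 201.7  78.2] turn [ 0.     -0.0165 -0.    ]  shift in target axes [ 44.6 201.7  77.4]
```

The mat's edge runs left of the slat's centre, so the slat still lies flat. I'll go down on it.

```bash
python3 -m creep '[[[15,0,25],[0,-0.025,0],0.45],[[15,0,26],[0,0,0],0.45],[[14.5,20,26],[0,0,0],0.45],[[0,45,0],[0,0,0],0.45],[[0,45,0],[0,0,0],0.45],[[0,40,0],[0,0,0],0.45],[[0,22,0],[0,0,0],0.45],[[0,15,0],[0,0,0],0.45],[[0,0,0],[0,0,0],0.45],[[0,0,0],[0,0,0],0.45]]'
python3 - <<'E'
from h import *
st();plan(.4998,.4236,.016,95.4)
im,c=snap("wrist"); cv2.imwrite("pics/w28.png",im)
E
```

```text
time_s: 48.9
eef_pos: [0.5008, 0.4239, 0.0315]
tcp_rot: [-90.0, -0.0, 95.5]
contact_force: [-0.3, -0.2, 0.1]
width: 0.0383
48.9 [0.5008 0.4239 0.0315] [-9.005e+01 -3.000e-02  9.550e+01] F [-0.3 -0.2  0.1] w 0.0383 q [ 38.  42.  99.   0.  39. -58.]
shift now-axes [-0.2 15.5  1. ] turn [0.0008 0.0018 0.0005]  shift in target axes [-0.2 15.5  1. ]
```

View pics/w28.png

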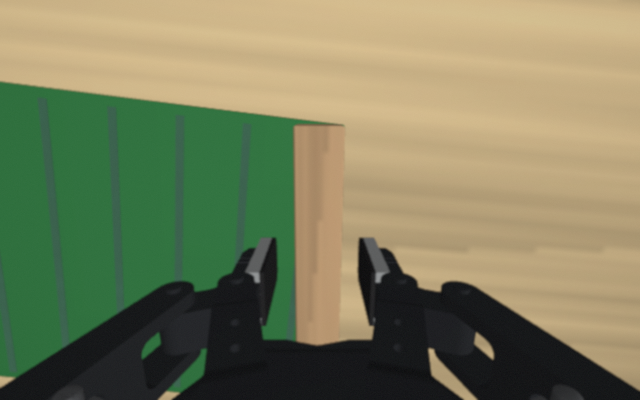

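```bash
python3 -m creep '[[[0,8,1],[0,0,0],0.45],[[0,7.5,0],[0,0,0],0.4],[[0,0,0],[0,0,0],0.1],[[0,0,0],[0,0,0],0.1],[[0,0,0],[0,0,0],0.1],[[0,0,0],[0,0,0],0.1],[[0,-10,0],[0,0,0],0.1],[[0,-48,0],[0,0,0],0.1],[[0,-48,0],[0,0,0],0.1],[[0,-48,0],[0,0,0],0.1]]' 40
python3 - <<'E'
from h import *
st();plan(.5952,.0791,.19,89.26)
im,c=snap("wrist"); cv2.imwrite("pics/w29.png",im)
E
```

```text
time_s: 49.95
eef_pos: [0.4988, 0.4232, 0.1713]
tcp_rot: [-90.0, 0.0, 95.5]
contact_force: [0.3, 0.9, -0.5]
width: 0.0212
49.95 [0.4988 0.4232 0.1713] [-8.997e+01  1.000e-02  9.551e+01] F [ 0.3  0.9 -0.5] w 0.0212 q [ 38.  32.  95.   0.  53. -58.]
shift now-axes [-351.8  -18.7  -62.9] turn [-0.0005  0.1092 -0.0002]  shift in target axes [-342.8  -18.7 -100.8]
```

View pics/w29.png

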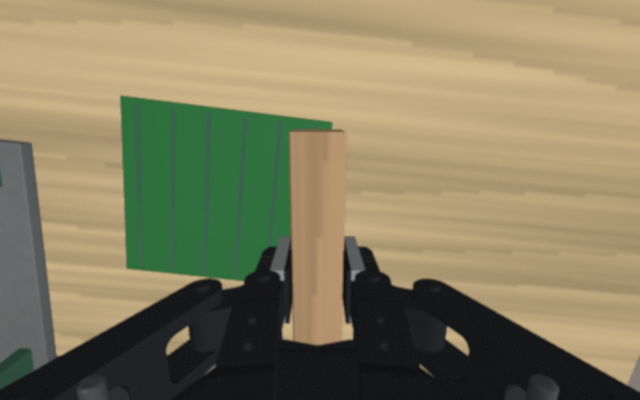

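```bash
python3 -m creep '[[[0,-20,0],[0,0.109,0],0.1],[[-42,0,-12],[0,0,0],0.1],[[-43,0,-13],[0,0,0],0.1],[[-43,0,-13],[0,0,0],0.1],[[-43,0,-13],[0,0,0],0.1],[[-43,0,-13],[0,0,0],0.1],[[-43,0,-13],[0,0,0],0.1],[[-43,0,-12],[0,0,0],0.1],[[-43,0,-12],[0,0,0],0.1],[[0,0,0],[0,0,0],0.1]]' 40
python3 -m creep '[[[0,0,0],[0,0,0],0.1],[[0,0,0],[0,0,0],0.1],[[0,0,0],[0,0,0],0.1],[[0,0,0],[0,0,0],0.1],[[0,0,0],[0,0,0],0.1],[[0,0,0],[0,0,0],0.1],[[0,0,0],[0,0,0],0.1],[[0,0,0],[0,0,0],0.1],[[0,0,0],[0,0,0],0.1],[[0,0,0],[0,0,0],0.1]]'
python3 - <<'E'
from h import *
st();plan(.5948,.0791,.15,89.26)
im,c=snap("wrist"); cv2.imwrite("pics/w30.png",im)
E
```

```text
time_s: 51.0
eef_pos: [0.597, 0.0745, 0.1898]
tcp_rot: [-90.1, 0.0, 89.1]
contact_force: [-0.1, 0.6, -0.5]
width: 0.0212
time_s: 52.0
eef_pos: [0.5959, 0.0791, 0.1892]
tcp_rot: [-90.0, -0.0, 89.3]
contact_force: [-0.3, -0.2, -0.1]
width: 0.0212
52.0 [0.5959 0.0791 0.1892] [-90.    -0.    89.26] F [-0.3 -0.2 -0.1] w 0.0212 q [  5.  27. 101.   0.  52. -85.]
shift now-axes [-0.  39.2  1.1] turn [-0.      0.0001  0.    ]  shift in target axes [-0.  39.2  1.1]
```

View pics/w30.png

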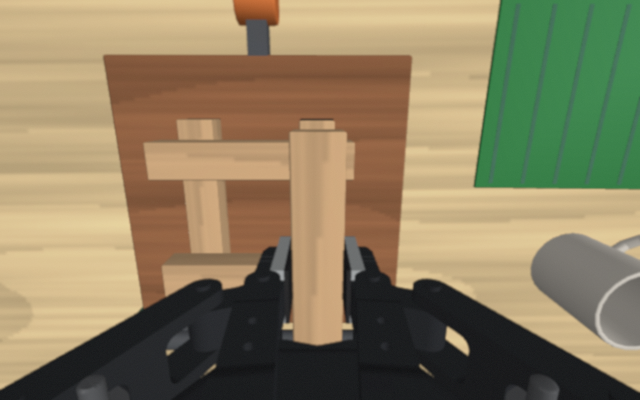

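```bash
python3 -m creep '[[[0,12,1],[0,0,0],0.1],[[0,12,0],[0,0,0],0.1],[[0,10,0],[0,0,0],0.1],[[0,4,0],[0,0,0],0.1],[[0,1.5,0],[0,0,0],0.1],[[0,1,0],[0,0,0],0.1],[[0,0,0],[0,0,0],0.1],[[0,0,0],[0,0,0],0.1],[[0,0,0],[0,0,0],0.1],[[0,0,0],[0,0,0],0.1]]'

```

```text
time_s: 53.05
eef_pos: [0.595, 0.0792, 0.149]
tcp_rot: [-90.0, -0.0, 89.3]
contact_force: [-0.8, 0.1, 0.5]
width: 0.0214
```

```bash
python3 -m creep '[[[0,0.7,0],[0,0,0],0.1],[[0,0.3,0],[0,0,0],0.1],[[0,0,0],[0,0,0],0.3],[[0,0,0],[0,0,0],0.45],[[0,0,0],[0,0,0],0.45],[[0,-5,0],[0,0,0],0.45],[[0,-25,0],[0,0,0],0.45],[[0,-35,0],[0,0,0],0.45],[[0,-25,0],[0,0,0],0.45],[[30,0,0],[0,0,0],0.45]]'
python3 -m creep '[[[48,0,10],[0,0,0],0.45],[[48,0,10],[0,0,0],0.45],[[48,0,10],[0,0,0],0.45],[[48,0,10],[0,0,0],0.45],[[48,0,10],[0,0,0],0.45],[[48,0,10],[0,0,0],0.45],[[0,0,0],[0,0,0],0.45],[[0,0,0],[0,0,0],0.45],[[0,0,0],[0,0,0],0.45],[[0,0,0],[0,0,0],0.45]]'
python3 look.py 31
python3 - <<'E'
from h import *
im,c=snap("scene"); crop(im,280,120,440,275,5,"s31"); cv2.imwrite("pics/sc31.png",im); im,c=snap("top"); cv2.imwrite("pics/tp31.png",im)
E
```

```text
time_s: 54.05
eef_pos: [0.5973, 0.1075, 0.2419]
tcp_rot: [-90.3, -0.0, 89.1]
contact_force: [0.7, -0.1, -0.4]
width: 0.0385
time_s: 55.05
eef_pos: [0.5393, 0.3967, 0.2379]
tcp_rot: [-90.0, 0.0, 89.2]
contact_force: [-0.1, 0.1, -0.5]
width: 0.0382
55.05 [0.5393 0.3967 0.2379] [-9.000e+01  1.000e-02  8.919e+01] F [-0.1  0.1 -0.5] w 0.0382 q [ 34.  29.  89.  -0.  62. -55.]
```

View pics/b31.png

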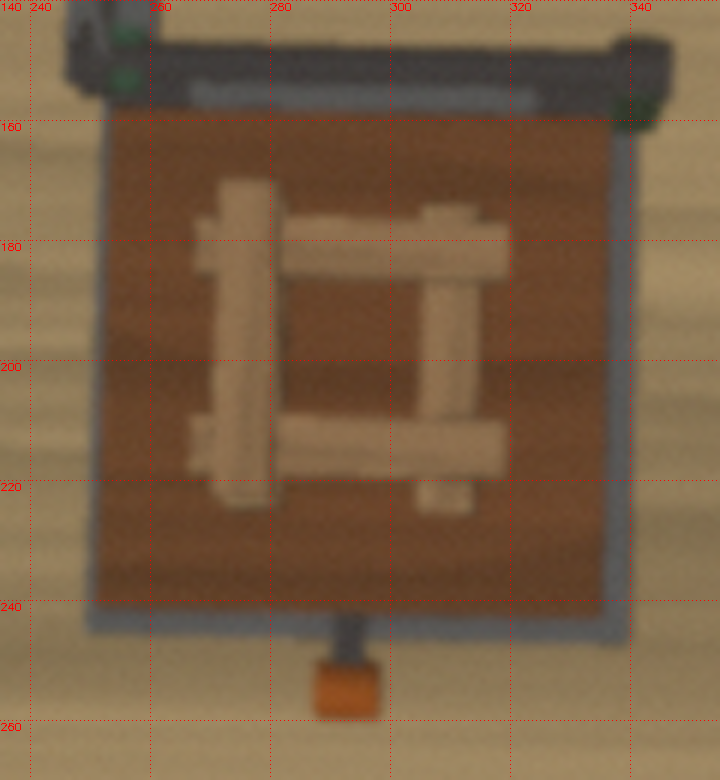

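View pics/s31.png

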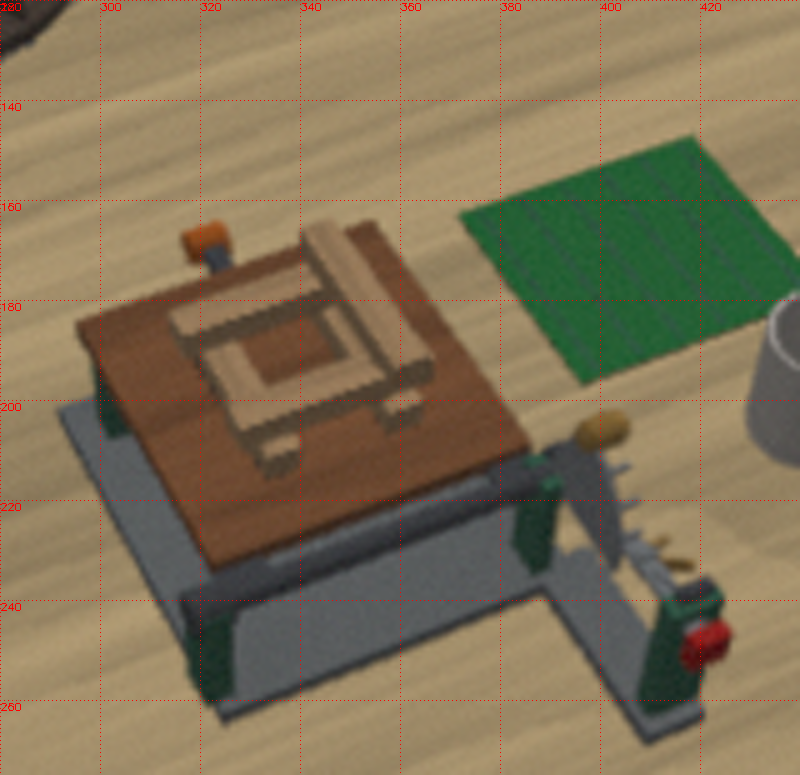

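View pics/tp31.png

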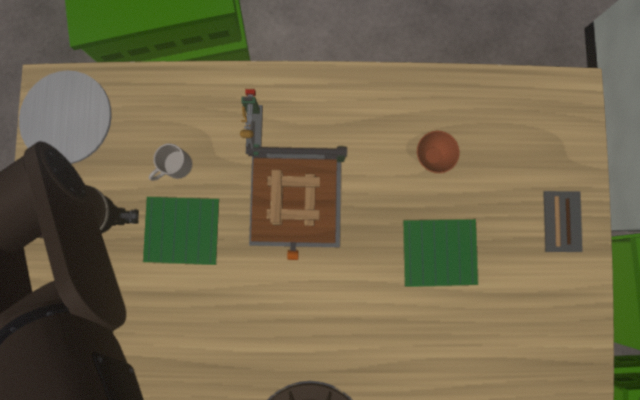

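View pics/sc31.png

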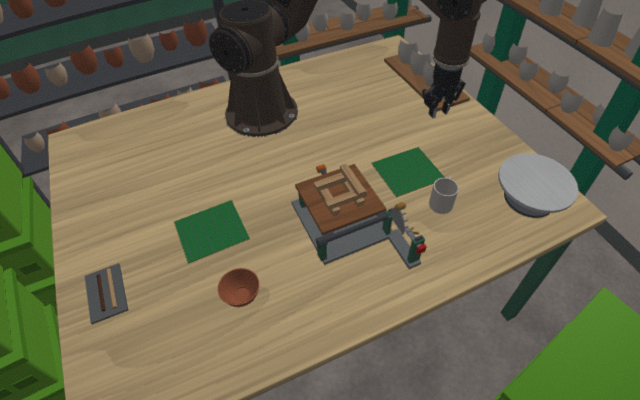

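```bash
python3 - <<'E'
from quad import *
im,c=snap("top")
quad(c,[(271.2,170),(281.3,170),(281,222.5),(270,222.5)],.156)
quad(c,[(267.5,176.3),(319.7,177.3),(319.7,186.8),(267.5,185)],.136)
quad(c,[(266.7,209),(319.2,210.3),(319,219.2),(266.5,218.7)],.136)
crop(im,535,180,595,260,7,"d31")
st()
E
```

```text
[0.5972 0.0797] len 0.1188 wid 0.0238 dir -0.1
[0.6337 0.041 ] len 0.0211 wid 0.12 dir 0.6
[0.5578 0.042 ] len 0.0213 wid 0.12 dir -0.7
55.3 [0.5393 0.3973 0.2378] [-90.    -0.    89.21] F [ 0.7 -0.5  0.4] w 0.0385 q [ 34.  29.  89.   0.  62. -55.]
```

View pics/d31.png

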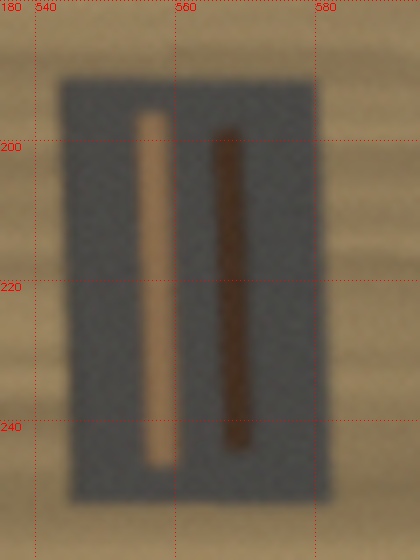

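The strips on the grey plate are about 10 mm wide rods, so they aren't slats. All five slats are within about 3 mm of their places, the catch is in, and the robot is clear of everything. Handing in.

```bash
python3 -c "
from workcell import env
print(env.hand_in())"
```

```text
the job is handed in; nothing more can be done
None
```

The job is handed in, at about 55 s of the 210 s allowed; the hand-in gives no verdict. I lifted the board by its knob to about 1.13 rad. There the catch was thrown out: the red cap had moved outward and the lifting force dropped. I then let the board down flat, and the cap moved back in. Five slats were present, and I stacked them: two on the stripes, two crosswise over them, and the last one on the left of layer 3.

- **Tower:** the last top-camera checks put every slat within about 3 mm of its place, lengthwise and sideways, and within about 1.5° of its direction. I judged layer heights from the height at which I released each slat and from the scene view.
- **Board, mug and bowl:** in the last pictures the board lies flat with the catch in. The mug and bowl stand as they did at the start, and the gripper is well clear of everything.
- **Knocked slat:** the left slat on the left mat was knocked several centimetres aside during the run. I found it again in the wrist picture and placed it as the fifth.
- **Hard touchdown:** the wrist force reached at least 85 N as the board met its stand. That is under the 120 N limit but more than I intended.
- **Small disagreements:** the wrist and top cameras differed by 2 to 3 mm on slat positions. The brown and pale rods on the grey plate at the far right measured too narrow to be slats, so I left them.

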